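# Load the vial carrier and snap its end stop

### The job

Get the sample vials ready for transport: fold the carrier's clear cover well back, stand every vial that is on the bench upright in the carrier's channel, in one row that starts at the fixed end, and bring the sliding end stop up to the row by pressing in its sprung snap button and sliding the square tube, hole by hole, until the button has popped out in the hole that leaves the row no room for another vial. Then fold the cover fully shut, and leave the bottles and the timer where they stand.

Things in the scene. Friction and masses are not known exactly. Their poses are not given: they have to be found in the camera images.
- carrier: Vial carrier: aluminium tray 118 x 322 mm, fixed on the bench. Origin: on the bench under the middle of the tube's and row's line; y runs along the vial row to the fixed end, -x side faces the robot, z up. The tray spans x -53 to +65, y -161 to +161 mm. Back wall at x = +61, y -8 to +156, top at z = 65. Black bracket at y = -150, top z = 64, holds a fixed square inner tube (along y, axis x = 0, z = 46) that ends at y = -16 and carries the sliding stop.
- row_end (a point): Where the row starts: middle of the fixed end plate's inner face at the channel floor; axes as the carrier's (carrier x = 0, y = +150 mm, z = 10). The channel runs from here to carrier y = -3.5 about x = 0, floor at z = 10, between rails (y = +15 to +150) with inner faces 35 mm apart and tops at z = 28. End plate 52 mm wide, 4 mm thick, top at z = 58.
- stop (a joint): Sliding end stop: square sleeve 24 x 24 x 129 mm on the inner tube. m: 0 = fully back (the start), grows towards the fixed end. Holes 30 mm apart in its front (-x) face lock it at 0, 0.03, 0.06, 0.09 (play 1 mm), with room for 5, 4, 3, 2 vials and 3.5 mm to spare. 1.5 N friction, stays put. A pinch across x at the button presses that flush and holds the sleeve; a pull of 8 to 12 N along y starts it.
- stop_face (a point): Centre of the rubber face of the stop's blue end plate (32 x 44 mm, 6 mm thick), 34 mm above the bench; axes as the carrier's. With stop = 0 it is at carrier y = -3.5 mm.
- button (a joint): Brass snap button, ball-ended pin 11 mm thick in the fixed inner tube, standing 5 mm out of the hole in the sleeve's front face. m: 0 = popped out and locking, grows as it is pressed in (to carrier +x). Pressed flush (0.005; spring 3 N out, 5.5 N flush), it dives under the wall (0.007) when the sleeve is pulled along y, stays under until the next hole comes, and pops out there by itself.
- button_tip (a point): Outermost point of the snap button when it is out: on the front (-x) side of the sleeve, at carrier y = -32 mm, z = 46 mm. It moves only in and out, never along y.
- cover (a joint): Clear cover in an aluminium frame, 108 x 172 mm, 5 mm thick, over the channel. rad: 0 = shut (level, 72 mm above the bench, 10 mm above the vials), grows as its front edge swings up and back, away from the robot, to its stop at 1.9. Stiff hinge (0.25 N m), stays at any angle. Folded back to about 1.8 it leaves room for a gripper over the channel.
- cover_hinge (a point): Middle of the cover's hinge axis, which runs along carrier y; at carrier x = +61, y = +73, z = 72 mm.
- cover_handle (a point): Middle of the cover's round steel bar handle (11 mm thick, 84 mm long, along the hinge direction). When shut it lies 100 mm in front of the hinge axis (towards carrier -x) and 35 mm above it, 32 mm clear of the panel. It can turn in the fingers.
- vial_1: Clear sample vial with a black screw cap, 30 mm in diameter and 50 mm tall (cap 26 mm in diameter from 40 mm up), about 55 g, heavy at the foot. Origin: centre of its underside, z up. May be absent (None).
- vial_2: Clear sample vial with a black screw cap, 30 mm in diameter and 50 mm tall (cap 26 mm in diameter from 40 mm up), about 55 g, heavy at the foot. Origin: centre of its underside, z up. May be absent (None).
- vial_3: Clear sample vial with a red screw cap, 30 mm in diameter and 50 mm tall (cap 26 mm in diameter from 40 mm up), about 55 g, heavy at the foot. Origin: centre of its underside, z up. May be absent (None).
- vial_4: Clear sample vial with a black screw cap, 30 mm in diameter and 50 mm tall (cap 26 mm in diameter from 40 mm up), about 55 g, heavy at the foot. Origin: centre of its underside, z up. May be absent (None).
- reagent_amber: Amber reagent bottle, 56 mm in diameter, 118 mm tall, origin at its underside: leave it alone.
- reagent_white: White reagent bottle, 56 mm in diameter, 118 mm tall, origin at its underside: leave it alone.
- timer: White square lab timer, 62 x 62 x 19 mm, origin at its underside: leave it alone.

How it is judged:
By the outcome, as a careful person would: the job done as asked, in the order asked, and still so for the second after the job is handed in, with the robot touching nothing.
Of vial_1, vial_2, vial_3, vial_4 only 2 to 4 are there at a start; the rules pass over those that are not, and their reading is None.
At some moment in a run one of vial_1, vial_2, vial_3, vial_4 may be knocked a few centimetres aside while the robot is not near it.
Once in a run the grip may slacken for a moment while it holds something.
It also fails if it takes over 200 s, if anything falls off the work surface, if the arm or the gripper's body presses on something with over 40 N, if the wrist force passes 120 N, or if a joint passes its speed limit or range.

### The arm

A 7-joint arm with a two-finger parallel gripper is mounted at the origin on a cart in front of the work surface, level with it; the furniture and walls round the work are solid. World frame = base frame: x ahead of the robot, y to its left, z up, the work surface at z = 0. Lengths are in mm, angles in rad, forces in N, time in s.
With the tool pointing down it reaches from about 425 to 1025 mm from the base axis. Payload 9.4 kg.
Tool frame: the origin (TCP) lies midway between the tips of the shut fingers; the grasp point (between the pads) lies 19 mm behind it; z points along the fingers, y is the line along which they close (so a half turn about z gives the same grasp; the last joint's range is limited). The gripper opens to 85 mm and grips with 20 to 120 N. Pads are 22 mm wide; open, the fingers measure 114 mm over their backs; the gripper's body (76 mm by 85 mm) begins 54 mm behind the grasp point. The pads swing forward as they close: fully open they stand 13 mm farther back than shut.
Start: joints at [1.221, 0.599, -0.003, 1.599, 0.002, 0.943, -0.08], TCP at [195.326, -698.192, 231.275] pointing down, gripper open.
Joint ranges: [-2.57, 2.57], [-0.35, 1.97], [-1.29, 1.29], [0.11, 2.56], [-1.05, 4.19], [0.11, 1.86], [-2.63, 2.63]. Speed limits (rad/s): [2.22, 2.22, 3.01, 3.01, 3.14, 3.14, 3.14].

### API

Orientations are given as a unit quaternion [x, y, z, w].
In Python, from bench import robot gives the robot as it stands. The module is installed in compiled form; this text tells all that it offers.
- The arm moves only by the tool carry_out, never from a script. Its argument "commands" is a list of rows, each an object of numbers: "x", "y", "z": the shift along the tool's x, y, z in mm; "wx", "wy", "wz": the turn, a rotation vector about the tool's x, y, z in degrees; "hand": the gripper's target within -1 to 1 (fully open at 1, half-way at 0, shut at -1). A call has 1 to 12 rows; each row shifts and turns the commanded pose from where the row before left it, along the tool's axes as they then stand; what a row does not reach is not made up. A row lasts 1/10 s, in which the tool goes at most 50 mm and 8.59 degrees, less where a joint would pass 70% of its speed; a pose out of reach is approached as far as the arm can. A call is refused whole if a number of a shift passes 50 or a number of a turn 8.59, either way. A call with a gripper value outside its range is refused whole. The fingers move at their own pace and stop on an object; the grip force is fixed at half the most. Time passes only in rows, so rows that do not move let the fingers close. It gives the time, the measured TCP pose, the force, the opening and the grip force at its end, in the units of the state.
- robot.get_state(): the state, without advancing time (a new reading comes with each control period).
- robot.snapshot(name): name is "side" or "top"; returns a dict with "image" (400x640x3 uint8, blue, green, red), "fov_y" (degrees; the focal length in pixels is half the picture's height over the tangent of half this angle, whatever the lens; pixels are square), "cx", "cy" (the principal point, pixels), "k1" (the pictures are not rectified: a ray, as slopes to the right and down, at radius r is drawn at 1 + k1 r^2 times it, then the intrinsics apply), "R" (3x3) and "t" (3): a world point X has camera coordinates R X + t. Camera axes: x right, y down, z forward; pixel columns grow to the right and rows downward; lengths in mm; the calibration is good to about 2 mm. A picture is of the moment at which its call begins. There is no depth.
- robot.hand_in(): hands the job in; it is judged then, once.
The state is a dict: "t": time; "joint_pos": joint angles; "qd": joint speeds; "tau": joint torques, N m; "position": TCP position; "orientation": TCP orientation; "wrist_force": force on the tool from outside, world axes, zero at the start; "moment": the same for the moment, N m; "width": finger opening in mm; "grasp_force": force on a finger pad.
Only numpy, scipy, OpenCV 4.12 (cv2) and the standard library are available. Lean on these libraries where they do the work, as an engineer would, in place of code of your own. Each camera call takes 0.05 s, during which the arm holds its last target. There are 200 camera calls.

## Working session

There is one attempt and no reset: what is moved stays moved. The work goes in short steps, Python scripts to look and compute and a tool call to move; the robot and the scene stay as the last step left them, time stands still between calls to the robot, and variables do not carry over. Pictures are saved under pics/ and viewed, at most 14 in all, crops included, and the job is handed in when it is done.

Besides the shell and the picture viewer there is one more tool, called after "Request:" as name([rows], argument=value, ...), one row to a line, values as JSON. carry_out: Moves the arm, as the interface text tells. Its arguments: {"type":"object","properties":{"commands":{"type":"array","items":{"type":"object","properties":{"x":{"type":"number"},"y":{"type":"number"},"z":{"type":"number"},"wx":{"type":"number"},"wy":{"type":"number"},"wz":{"type":"number"},"hand":{"type":"number"}}}}},"required":["commands"]}

```bash
mkdir -p pics
cat > h.py <<'E'
import numpy as np, cv2
from bench import robot
def snap(n,fn=None):
    s=robot.snapshot(n)
    if fn: cv2.imwrite('pics/'+fn,s['image'])
    return s
def K(s):
    f=200/np.tan(np.radians(s['fov_y'])/2); return np.array([[f,0,s['cx']],[0,f,s['cy']],[0,0,1.]])
def ray(s,u,v):
    k=K(s); d=np.array([(u-k[0,2])/k[0,0],(v-k[1,2])/k[1,1]]); p=d.copy()
    for _ in range(30): p=d/(1+s['k1']*(p@p))
    R=np.array(s['R']);t=np.array(s['t'])
    return -R.T@t, R.T@np.array([p[0],p[1],1])
def onz(s,u,v,z):
    o,d=ray(s,u,v); return o+d*(z-o[2])/d[2]
def tri(s1,p1,s2,p2):
    A=np.zeros((3,3));b=np.zeros(3)
    for s,p in((s1,p1),(s2,p2)):
        o,d=ray(s,*p); d=d/np.linalg.norm(d); M=np.eye(3)-np.outer(d,d); A+=M;b+=M@o
    return np.linalg.solve(A,b)
def proj(s,X):
    c=np.array(s['R'])@np.array(X,float)+np.array(s['t']); p=c[:2]/c[2]; p=p*(1+s['k1']*(p@p)); k=K(s)
    return p*k[0,0]+[k[0,2],k[1,2]]
E
python3 - <<'E'
from h import *
np.set_printoptions(precision=3,suppress=True)
for n in('side','top'):
    s=snap(n,n+'0.png'); print(n,s['fov_y'],s['cx'],s['cy'],s['k1'],ray(s,320,200))
print(robot.get_state())
E
```

```text
side 45.199071092790874 319.9524503489887 194.93932259365891 0.0366876118604558 (array([ 397.825, -898.661,  994.969]), array([ 0.133,  0.72 , -0.681]))
top 43.01135859643332 317.08365533097304 206.65886132307483 -0.04468478758778282 (array([ 446.375,   57.397, 1385.568]), array([ 0.102, -0.002, -0.995]))
{'t': 0.1, 'joint_pos': array([ 1.221,  0.6  , -0.003,  1.6  ,  0.002,  0.943, -0.08 ]), 'qd': array([-0.   , -0.001,  0.   , -0.003, -0.001, -0.   , -0.001]), 'tau': array([  0.006, -77.798,   1.57 , -25.862,   0.013,   0.005,   0.   ]), 'position': array([ 195.245, -697.784,  230.474]), 'orientation': array([ 0.991,  0.136, -0.   , -0.001]), 'wrist_force': array([-0.491, -0.326,  0.385]), 'moment': array([0.082, 0.043, 0.016]), 'grasp_force': 0.0, 'width': 85.2528996634327}
```

View pics/side0.png

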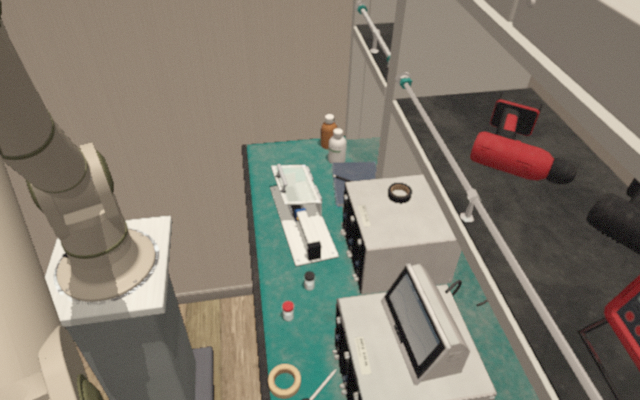

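View pics/top0.png

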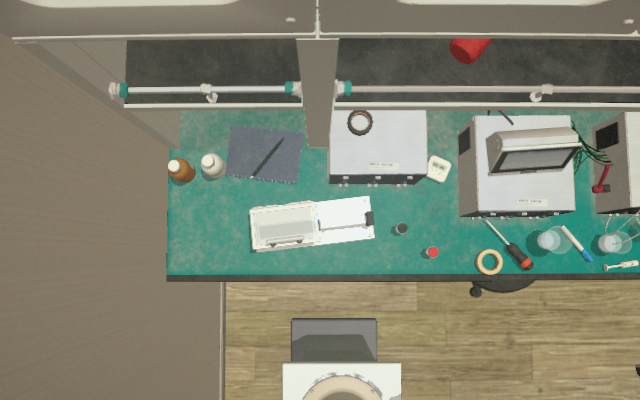

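The top view shows the carrier at (312,222), a black-capped vial at (401,228), a red one at (432,252), and the timer at (438,168). The bottles are at the left. I'll look closer at the carrier.

Run:
```python
from h import *
a=cv2.imread('pics/side0.png')[140:340,230:400]; b=cv2.imread('pics/top0.png')[185:275,230:450]
A=cv2.resize(a,None,fx=3,fy=3,interpolation=2)
B=cv2.resize(b,None,fx=3.6,fy=3.6,interpolation=2)
cv2.imwrite('pics/c1.png',A);cv2.imwrite('pics/c2.png',B)
s=snap('top');print(onz(s,401,228,50),onz(s,432,252,50),onz(s,438,168,19))
im=s['image']; h=cv2.cvtColor(im,40)
m=(cv2.inRange(im,(0,0,0),(50,50,50)))
n,l,st,c=cv2.connectedComponentsWithStats(m[185:275,160:640])
for i in range(1,n):
    if 15<st[i,4]<300: print(st[i]+[160,185,0,0,0],c[i]+[160,185])
m=cv2.inRange(h,(0,150,80),(8,255,255))|cv2.inRange(h,(172,150,80),(180,255,255))
n,l,st,c=cv2.connectedComponentsWithStats(m[185:275,160:640])
print('red',[(st[i][4],c[i]+[160,185]) for i in range(1,n) if st[i,4]>15])
```

```text
[ 509.28218676 -157.75749182   50.        ] [ 446.00616925 -238.3137589    50.        ] [ 674.05235227 -266.65764243   19.        ]
[602 208  38   6 112] [623.28571429 210.8125    ]
red [(np.int32(60), array([597.68333333, 188.41666667])), (np.int32(70), array([432.9       , 251.51428571])), (np.int32(62), array([525.46774194, 262.72580645]))]
```

View pics/c1.png

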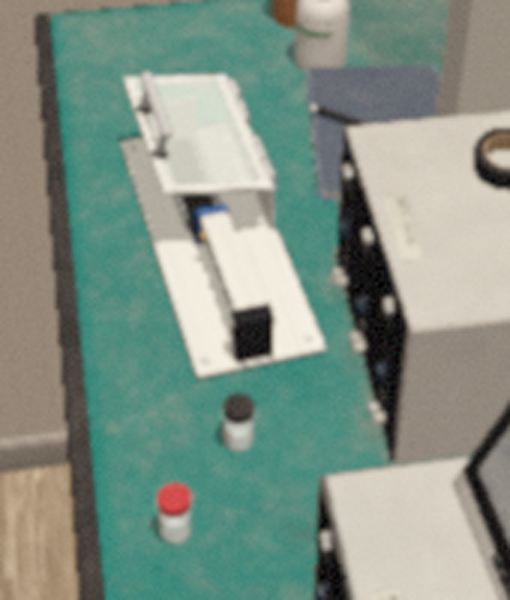

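View pics/c2.png

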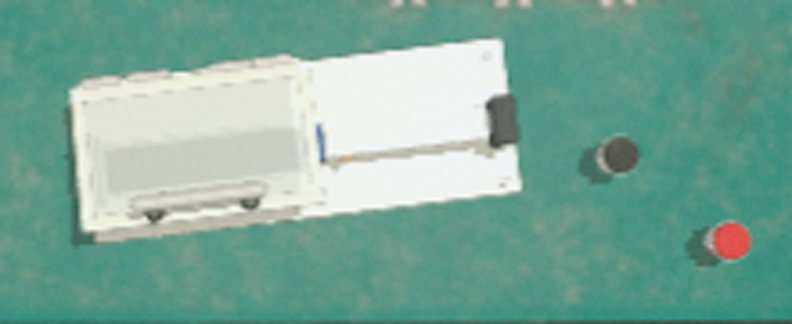

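The cover is shut. Only two vials are standing, black and red, so the stop goes to 0.09. Next I'll fit the carrier pose from its corners.

```bash
cat >> h.py <<'E'
def T(p,c): # carrier->world, p=(x,y,yaw)
    q=np.array(c,float); cs,sn=np.cos(p[2]),np.sin(p[2])
    return np.array([p[0]+cs*q[0]-sn*q[1],p[1]+sn*q[0]+cs*q[1],q[2]])
E
python3 - <<'E'
from h import *
from scipy.optimize import least_squares
S={n:snap(n) for n in('top','side')}
ob=[('top',(369.4,195.6),(65,-161,4)),('top',(374.7,237.8),(-53,-161,4)),('top',(256.4,252.5),(-53,161,4)),
('side',(296.7,265.7),(-53,-161,4)),('side',(338.3,255.7),(65,-161,4)),('side',(270.7,187.3),(-53,161,4)),
('top',(325,229.2),(-16,-32,46))]
f=lambda p:np.concatenate([proj(S[n],T(p,c))-uv for n,uv,c in ob])
r=least_squares(f,[560,0,0.1],loss='soft_l1',x_scale=[10,10,.1]);print(r.x,np.round(r.fun.reshape(-1,2),1))
p=r.x
for n,c in dict(handle=(-39,73,107),button=(-17,-32,46),rowend=(0,150,10)).items(): print(n,T(p,c))
print('scale px/mm',np.linalg.norm(proj(S['top'],T(p,(0,0,50)))-proj(S['top'],T(p,(0,100,50))))/100)
# vials: triangulate caps
for a,b in(((401,228),(309.5,275.5)),((432.9,251.5),(288.3,305))): print(tri(S['top'],a,S['side'],b), onz(S['top'],*a,50))
# handle ends crop2
for uv in((272,207),(300,243)): pass
a=(230+198/3.6,185+197/3.6); print('handle',onz(S['top'],*a,107))
E
```

```text
[5.18888102e+02 7.47596318e+01 1.18094344e-01] [[-0.9 -0.7]
 [-0.7 -0.1]
 [-0.  -0.5]
 [-0.9  0.2]
 [ 0.1  0.8]
 [-0.5  0.5]
 [ 0.5  0. ]]
handle [471.5588756  142.65620256 107.        ]
button [505.77674895  40.97957229  46.        ]
rowend [501.21509612 223.71487628  10.        ]
scale px/mm 0.379739541206414
[ 510.4701946  -158.90527537   43.34346411] [ 509.28218676 -157.75749182   50.        ]
[ 448.06154174 -240.88609543   49.42636484] [ 447.30534194 -240.71196876   50.        ]
handle [477.80715408 143.76301035 107.        ]
```

Request:
carry_out([
  {"wz":-8.1},
  {"wz":-8.1},
  {"wz":-8.1},
  {"wz":-8.1},
  {"wz":-8.1},
  {"wz":-8.1},
  {"wz":-8.1},
  {"wz":-8.1},
  {"wz":-8.1},
  {"wz":-8.1},
  {},
  {},
])

```text
invalid input
```

Request:
carry_out([
  {"x":40,"y":37},
  {"x":40,"y":37},
  {"x":40,"y":37},
  {"x":40,"y":37},
  {"x":40,"y":37},
  {"x":40,"y":37},
  {"x":40,"y":37},
  {"x":40,"y":37},
  {"x":40,"y":37},
  {"x":40,"y":37},
  {},
  {},
])

```text
invalid input
```

Request:
carry_out([
  {"wz":-8.1},
  {"wz":-8.1},
  {"wz":-8.1},
  {"wz":-8.1},
  {"wz":-8.1},
  {"wz":-8.1},
  {"wz":-8.1},
  {"wz":-8.1},
  {"wz":-8.1},
  {"wz":-8.1},
  {"hand":1},
])

```text
invalid input
```

Request:
carry_out([
  {"x":0,"y":0,"z":0,"wx":0,"wy":0,"wz":-8.1,"hand":1},
  {"x":0,"y":0,"z":0,"wx":0,"wy":0,"wz":-8.1,"hand":1},
  {"x":0,"y":0,"z":0,"wx":0,"wy":0,"wz":-8.1,"hand":1},
  {"x":0,"y":0,"z":0,"wx":0,"wy":0,"wz":-8.1,"hand":1},
  {"x":0,"y":0,"z":0,"wx":0,"wy":0,"wz":-8.1,"hand":1},
  {"x":0,"y":0,"z":0,"wx":0,"wy":0,"wz":-8.1,"hand":1},
  {"x":0,"y":0,"z":0,"wx":0,"wy":0,"wz":-8.1,"hand":1},
  {"x":0,"y":0,"z":0,"wx":0,"wy":0,"wz":-8.1,"hand":1},
  {"x":0,"y":0,"z":0,"wx":0,"wy":0,"wz":-8.1,"hand":1},
  {"x":0,"y":0,"z":0,"wx":0,"wy":0,"wz":-8.1,"hand":1},
])

```text
t: 1.25
position: [195.1, -698.1, 231.1]
orientation: [0.663, 0.749, -0.0, -0.0]
wrist_force: [0.5, 0.0, -0.1]
width: 85.4
grasp_force: 0.0
```

Request:
carry_out([
  {"x":40,"y":37,"z":0,"wx":0,"wy":0,"wz":0,"hand":1},
  {"x":40,"y":37,"z":0,"wx":0,"wy":0,"wz":0,"hand":1},
  {"x":40,"y":37,"z":0,"wx":0,"wy":0,"wz":0,"hand":1},
  {"x":40,"y":37,"z":0,"wx":0,"wy":0,"wz":0,"hand":1},
  {"x":40,"y":37,"z":0,"wx":0,"wy":0,"wz":0,"hand":1},
  {"x":40,"y":37,"z":0,"wx":0,"wy":0,"wz":0,"hand":1},
  {"x":40,"y":37,"z":0,"wx":0,"wy":0,"wz":0,"hand":1},
  {"x":40,"y":37,"z":0,"wx":0,"wy":0,"wz":0,"hand":1},
  {"x":40,"y":37,"z":0,"wx":0,"wy":0,"wz":0,"hand":1},
  {"x":40,"y":37,"z":0,"wx":0,"wy":0,"wz":0,"hand":1},
])

```text
t: 2.25
position: [491.0, -292.8, 231.4]
orientation: [0.665, 0.747, -0.0, 0.0]
wrist_force: [0.9, -1.0, 0.5]
width: 85.6
grasp_force: 0.0
```

Request:
carry_out([
  {"x":40,"y":0,"z":0,"wx":0,"wy":0,"wz":0,"hand":1},
  {"x":40,"y":0,"z":0,"wx":0,"wy":0,"wz":0,"hand":1},
  {"x":40,"y":0,"z":0,"wx":0,"wy":0,"wz":0,"hand":1},
  {"x":40,"y":0,"z":0,"wx":0,"wy":0,"wz":0,"hand":1},
  {"x":40,"y":0,"z":0,"wx":0,"wy":0,"wz":0,"hand":1},
  {"x":40,"y":0,"z":0,"wx":0,"wy":0,"wz":0,"hand":1},
  {"x":40,"y":0,"z":0,"wx":0,"wy":0,"wz":0,"hand":1},
  {"x":40,"y":0,"z":0,"wx":0,"wy":0,"wz":0,"hand":1},
  {"x":40,"y":0,"z":0,"wx":0,"wy":0,"wz":0,"hand":1},
  {"x":40,"y":0,"z":0,"wx":0,"wy":0,"wz":0,"hand":1},
  {"x":0,"y":0,"z":0,"wx":0,"wy":0,"wz":0,"hand":1},
])

```text
t: 3.35
position: [443.6, 108.4, 231.8]
orientation: [0.662, 0.749, 0.001, -0.0]
wrist_force: [-0.4, -1.1, -0.8]
width: 85.7
grasp_force: 0.0
```

```bash
cat >> h.py <<'E'
P=np.array([518.9,74.8,0.1181])
def C(w,p=P): # world->carrier
    d=np.array(w,float)-[p[0],p[1],0]; cs,sn=np.cos(p[2]),np.sin(p[2])
    return np.round([cs*d[0]+sn*d[1],-sn*d[0]+cs*d[1],d[2]],1)
def st():
    s=robot.get_state(); q=s['orientation']
    print('t',round(s['t'],2),'C',C(s['position']),'yaw',np.round(np.degrees(2*np.arctan2(q[1],q[0])),1),'tilt',np.round(q[2:],3),'F',np.round(s['wrist_force'],1),'w',round(s['width'],1),'g',round(s['grasp_force'],1),'j',np.round(s['joint_pos'],2))
def crop(s,x0,y0,x1,y1,k,fn): cv2.imwrite('pics/'+fn,cv2.resize(s['image'][y0:y1,x0:x1],None,fx=k,fy=k,interpolation=2))
E
python3 - <<'E'
from h import *
st()
a=snap('top');b=snap('side')
A=cv2.resize(a['image'][180:280,230:450],(792,360),interpolation=2)
B=cv2.resize(b['image'][150:270,230:400],(340,240),interpolation=2)
o=np.zeros((600,800,3),np.uint8);o[:360,:792]=A;o[360:,:340]=B
cv2.imwrite('pics/d1.png',o)
s=a
for u,v in((330,183),(330,110),(425,183)): print(C(onz(s,u,v,130)),onz(s,u,v,130))
E
```

```text
t 3.35 C [-70.8  42.2 231.8] yaw 97.1 tilt [ 0.001 -0.   ] F [-0.4 -1.1 -0.8] w 85.7 g 0.0 j [ 0.06  0.32 -0.54  2.17  0.25  0.71 -0.52]
[ 93.4 -55.8 130. ] [618.23223159  30.43463662 130.        ]
[278.4 -78.6 130. ] [804.58871669  29.57957686 130.        ]
[  65.  -291.3  130. ] [ 617.72107485 -206.81655596  130.        ]
```

View pics/d1.png

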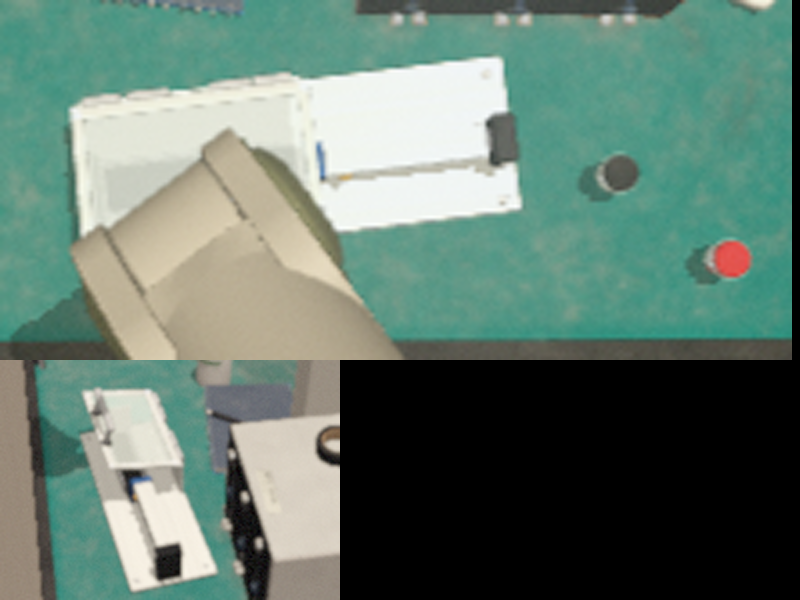

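The view is unchanged: the cover is shut, there are two vials, and the arm is beside the handle. Descending onto the handle.

Request:
carry_out([
  {"x":15,"y":17,"z":0,"wx":0,"wy":0,"wz":0,"hand":0.3},
  {"x":16,"y":17,"z":0,"wx":0,"wy":0,"wz":0,"hand":0.3},
  {"x":0,"y":0,"z":35,"wx":0,"wy":0,"wz":0,"hand":0.3},
  {"x":0,"y":0,"z":35,"wx":0,"wy":0,"wz":0,"hand":0.3},
  {"x":0,"y":0,"z":35,"wx":0,"wy":0,"wz":0,"hand":0.3},
  {"x":0,"y":0,"z":25,"wx":0,"wy":0,"wz":0,"hand":0.3},
  {"x":0,"y":0,"z":12,"wx":0,"wy":0,"wz":0,"hand":0.3},
  {"x":0,"y":0,"z":0,"wx":0,"wy":0,"wz":0,"hand":0.3},
])

```text
t: 4.25
position: [473.8, 136.5, 88.1]
orientation: [0.665, 0.746, -0.001, -0.0]
wrist_force: [0.8, 0.8, 0.0]
width: 55.3
grasp_force: 0.0
```

Run:
```python
from h import *
st()
b=snap('side'); crop(b,240,130,360,230,6,'e1.png')
```

```text
t 4.25 C [-37.5  66.5  88.1] yaw 96.6 tilt [-0.001 -0.   ] F [0.8 0.8 0. ] w 55.3 g 0.0 j [-0.15  0.58 -0.35  2.23  0.49  0.41 -0.79]
```

View pics/e1.png

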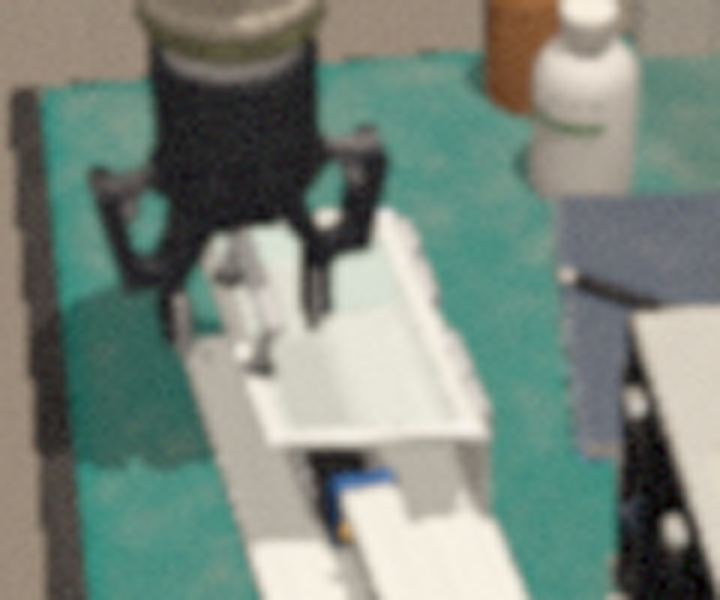

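The fingers straddle the bar at about (245,300). Closing.

Request:
carry_out([
  {"x":0,"y":0,"z":0,"wx":0,"wy":0,"wz":0,"hand":-1},
  {"x":0,"y":0,"z":0,"wx":0,"wy":0,"wz":0,"hand":-1},
  {"x":0,"y":0,"z":0,"wx":0,"wy":0,"wz":0,"hand":-1},
  {"x":0,"y":0,"z":0,"wx":0,"wy":0,"wz":0,"hand":-1},
  {"x":0,"y":0,"z":0,"wx":0,"wy":0,"wz":0,"hand":-1},
])

```text
t: 4.8
position: [475.7, 137.8, 89.0]
orientation: [0.665, 0.746, 0.001, 0.0]
wrist_force: [10.2, 2.5, -22.6]
width: 14.6
grasp_force: 57.9
```

Run:
```python
from h import *
st()
r=np.hypot(100,35);a0=np.arctan2(35,-100)
pts=[np.array([r*np.cos(a0-k*1.83/20),r*np.sin(a0-k*1.83/20)]) for k in range(21)]
print(np.round(np.diff(pts,axis=0)*[1,-1]).astype(int).tolist(), np.round(pts[-1]-pts[0]))
```

```text
t 4.8 C [-35.5  67.6  89. ] yaw 96.6 tilt [0.001 0.   ] F [ 10.2   2.5 -22.6] w 14.6 g 57.9 j [-0.15  0.58 -0.35  2.22  0.49  0.41 -0.79]
[[4, -9], [4, -9], [5, -8], [6, -8], [7, -7], [7, -6], [8, -6], [8, -5], [9, -4], [9, -3], [9, -3], [10, -2], [10, -1], [10, 0], [10, 1], [10, 2], [9, 3], [9, 3], [9, 4], [8, 5]] [159.  53.]
```

Request:
carry_out([
  {"x":0,"y":4,"z":-9,"wx":0,"wy":0,"wz":0,"hand":-1},
  {"x":0,"y":4,"z":-9,"wx":0,"wy":0,"wz":0,"hand":-1},
  {"x":0,"y":5,"z":-8,"wx":0,"wy":0,"wz":0,"hand":-1},
  {"x":0,"y":6,"z":-8,"wx":0,"wy":0,"wz":0,"hand":-1},
  {"x":0,"y":0,"z":0,"wx":0,"wy":0,"wz":0,"hand":-1},
])

```text
t: 5.3
position: [501.6, 140.8, 124.2]
orientation: [0.666, 0.746, 0.006, 0.003]
wrist_force: [29.8, 0.3, -34.6]
width: 9.5
grasp_force: 59.0
```

Run:
```python
from h import *
st()
b=snap('side'); crop(b,240,130,360,230,4,'e2.png')
```

```text
t 5.3 C [ -9.4  67.6 124.2] yaw 96.4 tilt [0.006 0.003] F [ 29.8   0.3 -34.6] w 9.5 g 59.0 j [-0.09  0.54 -0.42  2.15  0.43  0.52 -0.72]
```

View pics/e2.png

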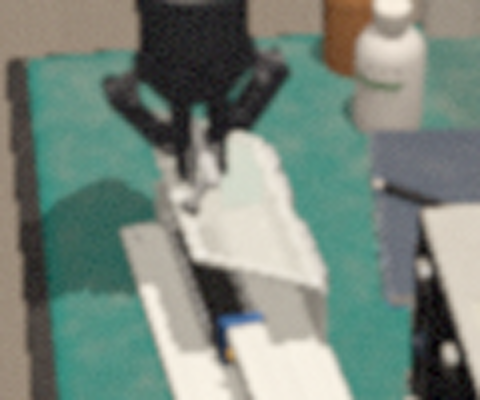

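Opening works, but there is inward radial strain, so I'll shift the path by about +8 in x and 7 down.

Request:
carry_out([
  {"x":0,"y":8,"z":5,"wx":0,"wy":0,"wz":0,"hand":-1},
  {"x":0,"y":0,"z":0,"wx":0,"wy":0,"wz":0,"hand":-1},
])

```text
t: 5.55
position: [496.2, 139.9, 118.4]
orientation: [0.665, 0.747, -0.004, -0.002]
wrist_force: [-16.3, 0.1, 10.0]
width: 9.0
grasp_force: 63.7
```

Run:
```python
from h import *
st()
```

```text
t 5.55 C [-14.9  67.4 118.4] yaw 96.7 tilt [-0.004 -0.002] F [-16.3   0.1  10. ] w 9.0 g 63.7 j [-0.09  0.55 -0.42  2.15  0.43  0.53 -0.72]
```

Request:
carry_out([
  {"x":0,"y":4,"z":-9,"wx":0,"wy":0,"wz":0,"hand":-1},
  {"x":0,"y":7,"z":-6,"wx":0,"wy":0,"wz":0,"hand":-1},
  {"x":0,"y":8,"z":-6,"wx":0,"wy":0,"wz":0,"hand":-1},
  {"x":0,"y":8,"z":-5,"wx":0,"wy":0,"wz":0,"hand":-1},
  {"x":0,"y":9,"z":-4,"wx":0,"wy":0,"wz":0,"hand":-1},
  {"x":0,"y":9,"z":-3,"wx":0,"wy":0,"wz":0,"hand":-1},
  {"x":0,"y":0,"z":0,"wx":0,"wy":0,"wz":0,"hand":-1},
  {"x":0,"y":0,"z":0,"wx":0,"wy":0,"wz":0,"hand":-1},
])

```text
t: 6.35
position: [546.1, 146.0, 149.9]
orientation: [0.665, 0.747, 0.0, -0.001]
wrist_force: [6.7, 4.7, -27.9]
width: 9.2
grasp_force: 58.7
```

Run:
```python
from h import *
st()
```

```text
t 6.35 C [ 35.4  67.5 149.9] yaw 96.6 tilt [ 0.    -0.001] F [  6.7   4.7 -27.9] w 9.2 g 58.7 j [-0.04  0.55 -0.45  2.02  0.39  0.65 -0.64]
```

Request:
carry_out([
  {"x":0,"y":9,"z":1,"wx":0,"wy":0,"wz":0,"hand":-1},
  {"x":0,"y":10,"z":-2,"wx":0,"wy":0,"wz":0,"hand":-1},
  {"x":0,"y":10,"z":-1,"wx":0,"wy":0,"wz":0,"hand":-1},
  {"x":0,"y":10,"z":0,"wx":0,"wy":0,"wz":0,"hand":-1},
  {"x":0,"y":10,"z":1,"wx":0,"wy":0,"wz":0,"hand":-1},
  {"x":0,"y":10,"z":2,"wx":0,"wy":0,"wz":0,"hand":-1},
  {"x":0,"y":0,"z":0,"wx":0,"wy":0,"wz":0,"hand":-1},
  {"x":0,"y":0,"z":0,"wx":0,"wy":0,"wz":0,"hand":-1},
])

```text
t: 7.15
position: [603.2, 152.7, 149.2]
orientation: [0.665, 0.747, -0.001, -0.001]
wrist_force: [-3.9, 3.4, -18.1]
width: 9.0
grasp_force: 58.1
```

Run:
```python
from h import *
st()
```

```text
t 7.15 C [ 92.9  67.4 149.2] yaw 96.6 tilt [-0.001 -0.001] F [ -3.9   3.4 -18.1] w 9.0 g 58.1 j [-0.04  0.61 -0.45  1.89  0.38  0.73 -0.6 ]
```

Request:
carry_out([
  {"x":0,"y":9,"z":4,"wx":0,"wy":0,"wz":0,"hand":-1},
  {"x":0,"y":9,"z":4,"wx":0,"wy":0,"wz":0,"hand":-1},
  {"x":0,"y":9,"z":5,"wx":0,"wy":0,"wz":0,"hand":-1},
  {"x":0,"y":5,"z":3,"wx":0,"wy":0,"wz":0,"hand":-1},
  {"x":0,"y":0,"z":0,"wx":0,"wy":0,"wz":0,"hand":-1},
  {"x":0,"y":0,"z":0,"wx":0,"wy":0,"wz":0,"hand":-1},
])

```text
t: 7.75
position: [634.4, 156.4, 134.0]
orientation: [0.665, 0.747, -0.001, -0.001]
wrist_force: [-6.5, 1.7, -7.6]
width: 9.0
grasp_force: 58.4
```

Run:
```python
from h import *
st()
```

```text
t 7.75 C [124.3  67.5 134. ] yaw 96.7 tilt [-0.001 -0.001] F [-6.5  1.7 -7.6] w 9.0 g 58.4 j [-0.04  0.66 -0.44  1.83  0.4   0.74 -0.58]
```

Request:
carry_out([
  {"x":0,"y":0,"z":0,"wx":0,"wy":0,"wz":0,"hand":-0.4},
  {"x":0,"y":0,"z":0,"wx":0,"wy":0,"wz":0,"hand":-0.4},
  {"x":0,"y":0,"z":0,"wx":0,"wy":0,"wz":0,"hand":-0.4},
  {"x":0,"y":0,"z":-20,"wx":0,"wy":0,"wz":0,"hand":-0.4},
  {"x":0,"y":0,"z":-30,"wx":0,"wy":0,"wz":0,"hand":-0.4},
  {"x":0,"y":0,"z":-40,"wx":0,"wy":0,"wz":0,"hand":-0.4},
  {"x":0,"y":-40,"z":-20,"wx":0,"wy":0,"wz":0,"hand":0},
  {"x":0,"y":-40,"z":0,"wx":0,"wy":0,"wz":0,"hand":0},
  {"x":-10,"y":-40,"z":0,"wx":0,"wy":0,"wz":0,"hand":0},
  {"x":-40,"y":-20,"z":0,"wx":0,"wy":0,"wz":0,"hand":0.2},
  {"x":-40,"y":-10,"z":0,"wx":0,"wy":0,"wz":0,"hand":0.2},
  {"x":-40,"y":0,"z":0,"wx":0,"wy":0,"wz":0,"hand":0.2},
])

```text
t: 8.95
position: [501.3, 8.6, 245.4]
orientation: [0.665, 0.747, 0.0, 0.001]
wrist_force: [0.9, 0.1, 0.2]
width: 51.1
grasp_force: 0.0
```

Run:
```python
from h import *
st()
a=snap('top');b=snap('side')
A=cv2.resize(a['image'][180:280,230:450],(792,360),interpolation=2)
B=cv2.resize(b['image'][150:310,230:400],(255,240),interpolation=2)
o=np.zeros((600,800,3),np.uint8);o[:360,:792]=A;o[360:,:255]=B
cv2.imwrite('pics/f1.png',o)
print(C([509.5,-158,0]),C([447.5,-240.8,0]))
```

```text
t 8.95 C [-25.3 -63.6 245.4] yaw 96.7 tilt [0.    0.001] F [0.9 0.1 0.2] w 51.1 g 0.0 j [ 0.27  0.35 -0.53  2.07  0.25  0.78 -0.29]
[ -36.8 -230.1    0. ] [-108.1 -305.     0. ]
```

View pics/f1.png

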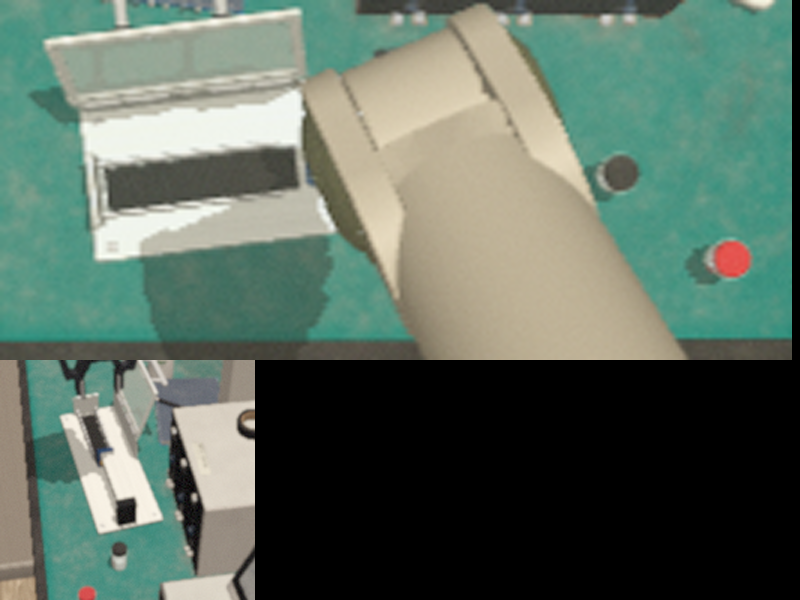

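The cover is well back. The empty channel is the dark strip at (103–300,147–212), and both vials are unmoved. I'll refine the channel line from that strip.

Run:
```python
from h import *
s=snap('top'); im=s['image']
m=cv2.inRange(im[215:245,250:318],(0,0,0),(95,95,95))
n,l,stt,c=cv2.connectedComponentsWithStats(m); i=1+stt[1:,4].argmax(); print(stt[i],c[i])
pts=np.argwhere(l==i)[:,::-1].astype(np.float32)+[250,215]
r=cv2.minAreaRect(pts.astype(np.float32)); bx=cv2.boxPoints(r)
for q in bx: print(q,C(onz(s,*q,10)))
print('ctr',C(onz(s,*r[0],10)))
h=cv2.cvtColor(im,40)
for nm,mm,box in(('blk',cv2.inRange(im,(0,0,0),(75,75,75)),(215,240,388,412)),('red',cv2.inRange(h,(0,120,70),(8,255,255))|cv2.inRange(h,(172,120,70),(180,255,255)),(235,270,415,450))):
    y0,y1,x0,x1=box; n,l,q,c=cv2.connectedComponentsWithStats(mm[y0:y1,x0:x1]); i=1+q[1:,4].argmax(); u=c[i]+[x0,y0]; print(nm,q[i,4],u,onz(s,*u,50),C(onz(s,*u,50)))
```

```text
[  9   6  54  17 586] [35.58532423 14.07508532]
[258.84525 226.4733 ] [ 14.6 146.   10. ]
[310.80905 220.17465] [14.7  3.9 10. ]
[312.20273 231.6724 ] [-16.7   3.8  10. ]
[260.23892 237.97104] [-16.8 145.7  10. ]
ctr [-1.1 74.8 10. ]
blk 1 [398. 229.] [ 506.67114476 -149.80329855   50.        ] [ -38.6 -221.6   50. ]
red 76 [432.94736842 251.5       ] [ 447.30485975 -240.83678548   50.        ] [-108.3 -305.    50. ]
```

Request:
carry_out([
  {"x":-40,"y":-3,"z":0,"wx":0,"wy":0,"wz":0,"hand":0.5},
  {"x":-40,"y":-3,"z":0,"wx":0,"wy":0,"wz":0,"hand":0.5},
  {"x":-40,"y":-3,"z":0,"wx":0,"wy":0,"wz":0,"hand":0.5},
  {"x":-46,"y":-3,"z":0,"wx":0,"wy":0,"wz":0,"hand":0.5},
  {"x":0,"y":0,"z":40,"wx":0,"wy":0,"wz":0,"hand":0.5},
  {"x":0,"y":0,"z":40,"wx":0,"wy":0,"wz":0,"hand":0.5},
  {"x":0,"y":0,"z":40,"wx":0,"wy":0,"wz":0,"hand":0.5},
  {"x":0,"y":0,"z":30,"wx":0,"wy":0,"wz":0,"hand":0.5},
  {"x":0,"y":0,"z":0,"wx":0,"wy":0,"wz":0,"hand":0.5},
])

```text
t: 10.0
position: [508.5, -154.6, 91.5]
orientation: [0.664, 0.747, -0.001, -0.002]
wrist_force: [0.2, 0.0, 0.6]
width: 64.3
grasp_force: 0.0
```

Run:
```python
from h import *
st()
b=snap('side'); crop(b,260,215,350,295,5,'g1.png')
```

```text
t 10.0 C [ -37.4 -226.6   91.5] yaw 96.7 tilt [-0.001 -0.002] F [0.2 0.  0.6] w 64.3 g 0.0 j [ 0.44  0.6  -0.36  2.14  0.44  0.48 -0.14]
```

View pics/g1.png

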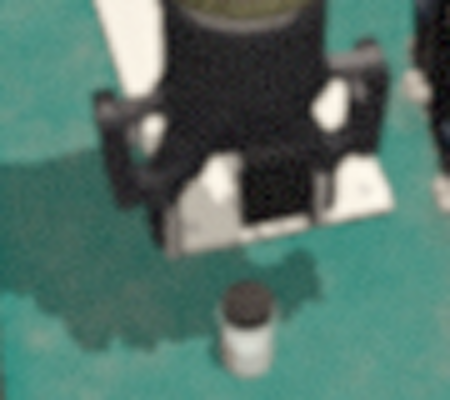

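The vial at (247,330) is centred below the fingers. Descending and gripping.

Request:
carry_out([
  {"x":-4,"y":0,"z":30,"wx":0,"wy":0,"wz":0,"hand":0.5},
  {"x":0,"y":0,"z":25,"wx":0,"wy":0,"wz":0,"hand":0.5},
  {"x":0,"y":0,"z":14,"wx":0,"wy":0,"wz":0,"hand":0.5},
  {"x":0,"y":0,"z":0,"wx":0,"wy":0,"wz":0,"hand":-1},
  {"x":0,"y":0,"z":0,"wx":0,"wy":0,"wz":0,"hand":-1},
  {"x":0,"y":0,"z":0,"wx":0,"wy":0,"wz":0,"hand":-1},
  {"x":0,"y":0,"z":0,"wx":0,"wy":0,"wz":0,"hand":-1},
  {"x":0,"y":0,"z":0,"wx":0,"wy":0,"wz":0,"hand":-1},
  {"x":0,"y":0,"z":-10,"wx":0,"wy":0,"wz":0,"hand":-1},
  {"x":0,"y":0,"z":-20,"wx":0,"wy":0,"wz":0,"hand":-1},
  {"x":0,"y":0,"z":-30,"wx":0,"wy":0,"wz":0,"hand":-1},
])

```text
t: 11.15
position: [509.4, -160.1, 86.5]
orientation: [0.665, 0.747, -0.0, -0.0]
wrist_force: [1.0, -0.4, -1.2]
width: 27.5
grasp_force: 48.6
```

Run:
```python
from h import *
st()
b=snap('side'); crop(b,260,215,350,295,5,'g2.png')
```

```text
t 11.15 C [ -37.1 -232.1   86.5] yaw 96.6 tilt [-0. -0.] F [ 1.  -0.4 -1.2] w 27.5 g 48.6 j [ 0.44  0.61 -0.35  2.14  0.46  0.47 -0.15]
```

View pics/g2.png

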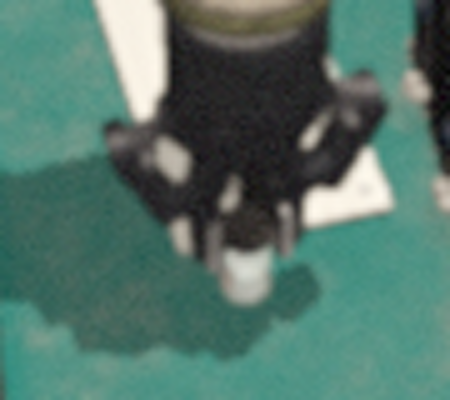

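The vial is held between the pads at (247,275). Carrying it to the channel end.

Request:
carry_out([
  {"x":0,"y":0,"z":-45,"wx":0,"wy":0,"wz":0,"hand":-1},
  {"x":0,"y":0,"z":-45,"wx":0,"wy":0,"wz":0,"hand":-1},
  {"x":40,"y":5,"z":0,"wx":0,"wy":0,"wz":0,"hand":-1},
  {"x":40,"y":5,"z":0,"wx":0,"wy":0,"wz":0,"hand":-1},
  {"x":40,"y":5,"z":0,"wx":0,"wy":0,"wz":0,"hand":-1},
  {"x":40,"y":5,"z":0,"wx":0,"wy":0,"wz":0,"hand":-1},
  {"x":40,"y":5,"z":0,"wx":0,"wy":0,"wz":0,"hand":-1},
  {"x":40,"y":5,"z":0,"wx":0,"wy":0,"wz":0,"hand":-1},
  {"x":40,"y":5,"z":0,"wx":0,"wy":0,"wz":0,"hand":-1},
  {"x":40,"y":2,"z":0,"wx":0,"wy":0,"wz":0,"hand":-1},
  {"x":40,"y":0,"z":0,"wx":0,"wy":0,"wz":0,"hand":-1},
  {"x":0,"y":0,"z":0,"wx":0,"wy":0,"wz":0,"hand":-1},
])

```text
t: 12.4
position: [504.1, 208.3, 177.2]
orientation: [0.662, 0.749, 0.002, -0.001]
wrist_force: [0.1, 0.4, -0.6]
width: 27.0
grasp_force: 60.0
```

Run:
```python
from h import *
st()
```

```text
t 12.4 C [  1.  134.3 177.2] yaw 97.1 tilt [ 0.002 -0.001] F [ 0.1  0.4 -0.6] w 27.0 g 60.0 j [-0.17  0.49 -0.46  2.05  0.34  0.67 -0.72]
```

Request:
carry_out([
  {"x":-3,"y":-1,"z":30,"wx":0,"wy":0,"wz":0,"hand":-1},
  {"x":0,"y":0,"z":40,"wx":0,"wy":0,"wz":0,"hand":-1},
  {"x":0,"y":0,"z":35,"wx":0,"wy":0,"wz":0,"hand":-1},
  {"x":0,"y":0,"z":15,"wx":0,"wy":0,"wz":0,"hand":-1},
  {"x":0,"y":0,"z":0,"wx":0,"wy":0,"wz":0,"hand":-1},
  {"x":0,"y":0,"z":0,"wx":0,"wy":0,"wz":0,"hand":-1},
])

```text
t: 13.0
position: [504.7, 198.5, 56.3]
orientation: [0.665, 0.747, 0.0, 0.0]
wrist_force: [-0.6, 0.0, -0.6]
width: 26.9
grasp_force: 60.0
```

Run:
```python
from h import *
st()
```

```text
t 13.0 C [  0.5 124.5  56.3] yaw 96.6 tilt [0. 0.] F [-0.6  0.  -0.6] w 26.9 g 60.0 j [-0.27  0.66 -0.31  2.14  0.49  0.41 -0.85]
```

Request:
carry_out([
  {"x":4,"y":0,"z":8,"wx":0,"wy":0,"wz":0,"hand":-1},
  {"x":0,"y":0,"z":8,"wx":0,"wy":0,"wz":0,"hand":-1},
  {"x":0,"y":0,"z":6,"wx":0,"wy":0,"wz":0,"hand":-1},
  {"x":0,"y":0,"z":0,"wx":0,"wy":0,"wz":0,"hand":-1},
  {"x":0,"y":0,"z":0,"wx":0,"wy":0,"wz":0,"hand":-1},
])

```text
t: 13.5
position: [504.4, 203.3, 35.1]
orientation: [0.665, 0.747, 0.001, 0.001]
wrist_force: [-5.1, -0.7, 24.7]
width: 27.0
grasp_force: 70.1
```

Run:
```python
from h import *
st()
```

```text
t 13.5 C [  0.7 129.3  35.1] yaw 96.7 tilt [0.001 0.001] F [-5.1 -0.7 24.7] w 27.0 g 70.1 j [-0.3   0.7  -0.27  2.14  0.51  0.36 -0.88]
```

Request:
carry_out([
  {"x":2,"y":-1,"z":-3,"wx":0,"wy":0,"wz":0,"hand":-1},
  {"x":2,"y":0,"z":0,"wx":0,"wy":0,"wz":0,"hand":-1},
  {"x":2,"y":0,"z":0,"wx":0,"wy":0,"wz":0,"hand":-1},
  {"x":0,"y":0,"z":0,"wx":0,"wy":0,"wz":0,"hand":-1},
  {"x":0,"y":0,"z":0,"wx":0,"wy":0,"wz":0,"hand":-1},
])

```text
t: 14.0
position: [502.1, 208.3, 35.9]
orientation: [0.665, 0.747, -0.0, -0.0]
wrist_force: [-1.2, 0.2, -0.1]
width: 27.0
grasp_force: 67.4
```

Run:
```python
from h import *
st()
```

```text
t 14.0 C [ -1.  134.6  35.9] yaw 96.6 tilt [-0. -0.] F [-1.2  0.2 -0.1] w 27.0 g 67.4 j [-0.31  0.7  -0.28  2.14  0.51  0.37 -0.89]
```

Request:
carry_out([
  {"x":1,"y":0,"z":0,"wx":0,"wy":0,"wz":0,"hand":-1},
  {"x":1,"y":0,"z":0,"wx":0,"wy":0,"wz":0,"hand":-1},
  {"x":1,"y":0,"z":0,"wx":0,"wy":0,"wz":0,"hand":-1},
  {"x":0,"y":0,"z":0,"wx":0,"wy":0,"wz":0,"hand":-1},
])

```text
t: 14.4
position: [501.9, 209.7, 36.1]
orientation: [0.666, 0.746, -0.001, 0.001]
wrist_force: [1.0, -5.2, 0.6]
width: 27.2
grasp_force: 67.5
```

Run:
```python
from h import *
st()
```

```text
t 14.4 C [ -1.  136.   36.1] yaw 96.6 tilt [-0.001  0.001] F [ 1.  -5.2  0.6] w 27.2 g 67.5 j [-0.31  0.7  -0.27  2.14  0.51  0.37 -0.89]
```

Request:
carry_out([
  {"x":-0.5,"y":0,"z":1.5,"wx":0,"wy":0,"wz":0,"hand":-1},
  {"x":0,"y":0,"z":0,"wx":0,"wy":0,"wz":0,"hand":0},
  {"x":0,"y":0,"z":0,"wx":0,"wy":0,"wz":0,"hand":0},
  {"x":0,"y":0,"z":0,"wx":0,"wy":0,"wz":0,"hand":0},
  {"x":0,"y":0,"z":-10,"wx":0,"wy":0,"wz":0,"hand":0},
  {"x":0,"y":0,"z":-30,"wx":0,"wy":0,"wz":0,"hand":0},
  {"x":0,"y":0,"z":-40,"wx":0,"wy":0,"wz":0,"hand":0},
  {"x":0,"y":0,"z":-40,"wx":0,"wy":0,"wz":0,"hand":0},
  {"x":0,"y":0,"z":-40,"wx":0,"wy":0,"wz":0,"hand":0.5},
  {"x":-40,"y":-10,"z":0,"wx":0,"wy":0,"wz":0,"hand":0.5},
  {"x":-40,"y":-10,"z":0,"wx":0,"wy":0,"wz":0,"hand":0.5},
  {"x":-40,"y":-10,"z":0,"wx":0,"wy":0,"wz":0,"hand":0.5},
])

```text
t: 15.6
position: [485.6, 87.1, 195.9]
orientation: [0.665, 0.747, 0.0, 0.0]
wrist_force: [0.4, -0.7, -0.3]
width: 63.9
grasp_force: 0.0
```

Request:
carry_out([
  {"x":-40,"y":-10,"z":0,"wx":0,"wy":0,"wz":0,"hand":0.5},
  {"x":-40,"y":-10,"z":0,"wx":0,"wy":0,"wz":0,"hand":0.5},
  {"x":-40,"y":-10,"z":0,"wx":0,"wy":0,"wz":0,"hand":0.5},
  {"x":-40,"y":-10,"z":0,"wx":0,"wy":0,"wz":0,"hand":0.5},
  {"x":-40,"y":-10,"z":0,"wx":0,"wy":0,"wz":0,"hand":0.5},
  {"x":-40,"y":-10,"z":0,"wx":0,"wy":0,"wz":0,"hand":0.5},
  {"x":0,"y":0,"z":0,"wx":0,"wy":0,"wz":0,"hand":0.5},
])

```text
t: 16.3
position: [452.5, -162.6, 195.1]
orientation: [0.668, 0.744, -0.001, 0.0]
wrist_force: [0.6, 0.8, -0.6]
width: 64.0
grasp_force: 0.0
```

```bash
cat > v.py <<'E'
from h import *
import sys
st()
a=snap('top');b=snap('side')
A=cv2.resize(a['image'][180:280,230:450],(660,300),interpolation=2)
B=cv2.resize(b['image'][150:325,230:400],(291,300),interpolation=2)
C2=cv2.resize(b['image'][160:235,265:350],(340,300),interpolation=2)
o=np.zeros((600,660,3),np.uint8);o[:300]=A;o[300:,:291]=B;o[300:,300:640]=C2
cv2.imwrite('pics/'+sys.argv[1],o)
h=cv2.cvtColor(b['image'],40)
def big(m,x0,y0,x1,y1):
    n,l,q,c=cv2.connectedComponentsWithStats(m[y0:y1,x0:x1])
    if n<2: return 0,(0,0)
    i=1+q[1:,4].argmax(); return q[i,4],c[i]+[x0,y0]
for nm,s in(('side',b),('top',a)):
    h=cv2.cvtColor(s['image'],40); m=cv2.inRange(h,(0,130,70),(8,255,255))|cv2.inRange(h,(172,130,70),(180,255,255))
    bx=(240,150,400,340) if nm=='side' else (230,180,460,275)
    k,u=big(m,*bx); print(nm,'red',k,u,k and C(onz(s,*u,48)))
E
python3 v.py j1.png
```

```text
t 16.3 C [ -93.9 -227.9  195.1] yaw 96.2 tilt [-0.001  0.   ] F [ 0.6  0.8 -0.6] w 64.0 g 0.0 j [ 0.58  0.4  -0.48  2.16  0.3   0.64  0.  ]
side red 79 [287.5443038  305.94936709] [-108.9 -306.4   48. ]
top red 0 (0, 0) 0
```

View pics/j1.png

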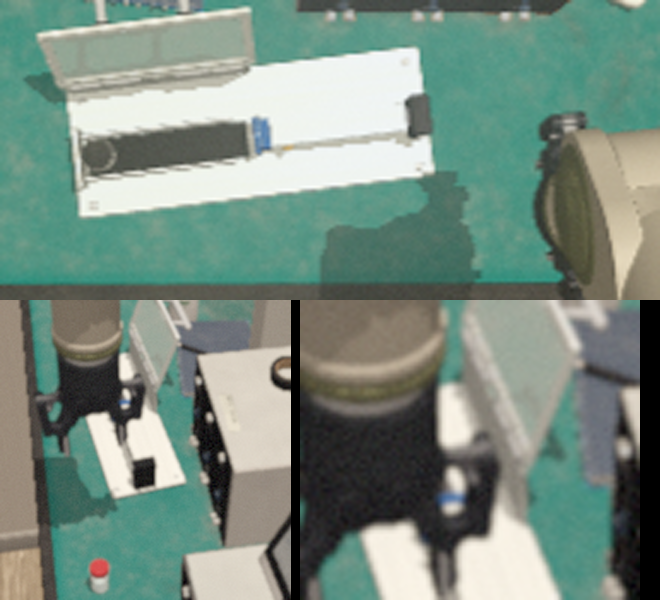

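The black vial stands upright at the fixed end (98,152). The red one hasn't moved. Approaching the red vial.

Request:
carry_out([
  {"x":-40,"y":-7,"z":0,"wx":0,"wy":0,"wz":0,"hand":0.5},
  {"x":-38,"y":-7,"z":30,"wx":0,"wy":0,"wz":0,"hand":0.5},
  {"x":0,"y":0,"z":40,"wx":0,"wy":0,"wz":0,"hand":0.5},
  {"x":0,"y":0,"z":25,"wx":0,"wy":0,"wz":0,"hand":0.5},
  {"x":0,"y":0,"z":0,"wx":0,"wy":0,"wz":0,"hand":0.5},
  {"x":0,"y":0,"z":0,"wx":0,"wy":0,"wz":0,"hand":0.5},
])

```text
t: 17.0
position: [449.9, -234.7, 100.3]
orientation: [0.664, 0.748, 0.0, -0.0]
wrist_force: [0.0, -0.0, -0.0]
width: 64.1
grasp_force: 0.0
```

```bash
python3 - <<'E'
from h import *
st()
E
python3 v.py j2.png
```

```text
t 17.0 C [-105.  -299.2  100.3] yaw 96.8 tilt [ 0. -0.] F [ 0. -0. -0.] w 64.1 g 0.0 j [ 0.62  0.57 -0.36  2.19  0.44  0.45  0.03]
t 17.0 C [-105.  -299.2  100.3] yaw 96.8 tilt [ 0. -0.] F [ 0. -0. -0.] w 64.1 g 0.0 j [ 0.62  0.57 -0.36  2.19  0.44  0.45  0.03]
side red 87 [287.44827586 305.64367816] [-108.9 -305.5   48. ]
top red 33 [430.87878788 251.66666667] [-108.1 -300.    48. ]
```

Request:
carry_out([
  {"x":-6,"y":-3.5,"z":35,"wx":0,"wy":0,"wz":0,"hand":0.5},
  {"x":0,"y":0,"z":25,"wx":0,"wy":0,"wz":0,"hand":0.5},
  {"x":0,"y":0,"z":16,"wx":0,"wy":0,"wz":0,"hand":0.5},
  {"x":0,"y":0,"z":0,"wx":0,"wy":0,"wz":0,"hand":-1},
  {"x":0,"y":0,"z":0,"wx":0,"wy":0,"wz":0,"hand":-1},
  {"x":0,"y":0,"z":0,"wx":0,"wy":0,"wz":0,"hand":-1},
  {"x":0,"y":0,"z":0,"wx":0,"wy":0,"wz":0,"hand":-1},
  {"x":0,"y":0,"z":0,"wx":0,"wy":0,"wz":0,"hand":-1},
])

```text
t: 17.9
position: [447.3, -242.7, 25.5]
orientation: [0.665, 0.747, 0.001, 0.001]
wrist_force: [-0.2, 2.1, 7.9]
width: 26.9
grasp_force: 59.2
```

Request:
carry_out([
  {"x":0,"y":0,"z":-10,"wx":0,"wy":0,"wz":0,"hand":-1},
  {"x":0,"y":0,"z":-20,"wx":0,"wy":0,"wz":0,"hand":-1},
  {"x":0,"y":0,"z":-40,"wx":0,"wy":0,"wz":0,"hand":-1},
  {"x":0,"y":0,"z":-40,"wx":0,"wy":0,"wz":0,"hand":-1},
  {"x":0,"y":0,"z":-40,"wx":0,"wy":0,"wz":0,"hand":-1},
])

```text
t: 18.4
position: [445.9, -242.5, 176.6]
orientation: [0.665, 0.747, 0.0, 0.0]
wrist_force: [0.7, -1.3, -0.6]
width: 26.9
grasp_force: 59.3
```

```bash
python3 v.py j3.png
```

```text
t 18.4 C [-109.9 -306.5  176.6] yaw 96.6 tilt [0. 0.] F [ 0.7 -1.3 -0.6] w 26.9 g 59.3 j [ 0.73  0.46 -0.48  2.13  0.35  0.63  0.13]
side red 98 [286.03061224 262.96938776] [ -82.5 -180.3   48. ]
top red 10 [442.9 252.3] [-113.6 -331.2   48. ]
```

Request:
carry_out([
  {"x":40,"y":11,"z":0,"wx":0,"wy":0,"wz":0,"hand":-1},
  {"x":40,"y":11,"z":0,"wx":0,"wy":0,"wz":0,"hand":-1},
  {"x":40,"y":11,"z":0,"wx":0,"wy":0,"wz":0,"hand":-1},
  {"x":40,"y":11,"z":0,"wx":0,"wy":0,"wz":0,"hand":-1},
  {"x":40,"y":11,"z":0,"wx":0,"wy":0,"wz":0,"hand":-1},
  {"x":40,"y":11,"z":0,"wx":0,"wy":0,"wz":0,"hand":-1},
  {"x":40,"y":11,"z":0,"wx":0,"wy":0,"wz":0,"hand":-1},
  {"x":40,"y":11,"z":0,"wx":0,"wy":0,"wz":0,"hand":-1},
  {"x":40,"y":11,"z":0,"wx":0,"wy":0,"wz":0,"hand":-1},
  {"x":40,"y":10,"z":0,"wx":0,"wy":0,"wz":0,"hand":-1},
  {"x":0,"y":0,"z":0,"wx":0,"wy":0,"wz":0,"hand":-1},
  {"x":0,"y":0,"z":0,"wx":0,"wy":0,"wz":0,"hand":-1},
])

```text
t: 19.7
position: [508.0, 168.1, 174.0]
orientation: [0.664, 0.748, -0.0, -0.0]
wrist_force: [1.0, -0.4, -0.6]
width: 26.8
grasp_force: 59.3
```

```bash
python3 v.py j4.png
```

```text
t 19.7 C [  0.2  93.9 174. ] yaw 96.8 tilt [-0. -0.] F [ 1.  -0.4 -0.6] w 26.8 g 59.3 j [-0.1   0.49 -0.46  2.07  0.34  0.66 -0.67]
side red 14 [290.5        150.42857143] [ 40.9 273.9  48. ]
top red 0 (0, 0) 0
```

Request:
carry_out([
  {"x":0,"y":-1,"z":40,"wx":0,"wy":0,"wz":0,"hand":-1},
  {"x":0,"y":0,"z":40,"wx":0,"wy":0,"wz":0,"hand":-1},
  {"x":0,"y":0,"z":34,"wx":0,"wy":0,"wz":0,"hand":-1},
  {"x":0,"y":0,"z":0,"wx":0,"wy":0,"wz":0,"hand":-1},
  {"x":0,"y":0,"z":0,"wx":0,"wy":0,"wz":0,"hand":-1},
])

```text
t: 20.3
position: [507.3, 166.2, 60.1]
orientation: [0.665, 0.746, -0.001, -0.0]
wrist_force: [-0.3, -0.5, 0.2]
width: 27.0
grasp_force: 59.3
```

Run:
```python
from h import *
st()
b=snap('side'); crop(b,255,140,345,230,6,'k1.png')
```

```text
t 20.3 C [-0.7 92.1 60.1] yaw 96.6 tilt [-0.001 -0.   ] F [-0.3 -0.5  0.2] w 27.0 g 59.3 j [-0.21  0.65 -0.32  2.15  0.5   0.41 -0.81]
```

View pics/k1.png

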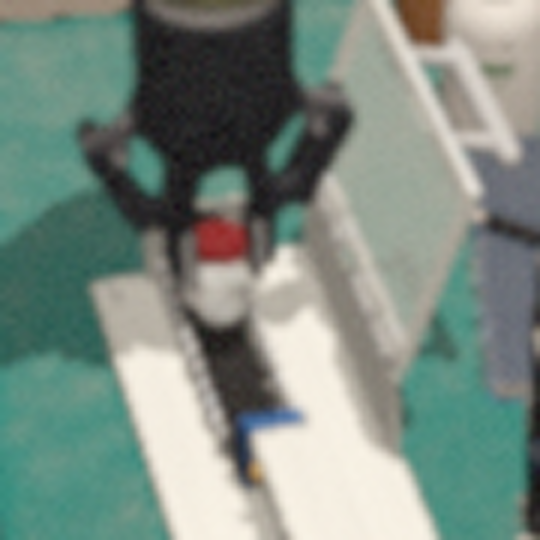

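The red vial is held upright over the channel at (222,270). Lowering it, then sliding it towards the first vial.

Request:
carry_out([
  {"x":3,"y":0,"z":9,"wx":0,"wy":0,"wz":0,"hand":-1},
  {"x":3,"y":0,"z":9,"wx":0,"wy":0,"wz":0,"hand":-1},
  {"x":3,"y":0,"z":5,"wx":0,"wy":0,"wz":0,"hand":-1},
  {"x":1,"y":0,"z":0,"wx":0,"wy":0,"wz":0,"hand":-1},
  {"x":0,"y":0,"z":0,"wx":0,"wy":0,"wz":0,"hand":-1},
])

```text
t: 20.85
position: [506.1, 177.4, 36.7]
orientation: [0.665, 0.747, -0.0, -0.0]
wrist_force: [0.3, 0.3, -0.4]
width: 26.9
grasp_force: 59.3
```

```bash
python3 -c "
from h import *
st()"
```

```text
t 20.85 C [ -0.6 103.4  36.7] yaw 96.7 tilt [-0. -0.] F [ 0.3  0.3 -0.4] w 26.9 g 59.3 j [-0.25  0.69 -0.28  2.16  0.52  0.36 -0.84]
```

Request:
carry_out([
  {"x":1,"y":0,"z":0,"wx":0,"wy":0,"wz":0,"hand":-1},
  {"x":1,"y":0,"z":0,"wx":0,"wy":0,"wz":0,"hand":-1},
  {"x":1,"y":0,"z":0,"wx":0,"wy":0,"wz":0,"hand":-1},
  {"x":0,"y":0,"z":0,"wx":0,"wy":0,"wz":0,"hand":-1},
  {"x":0,"y":0,"z":0,"wx":0,"wy":0,"wz":0,"hand":-1},
])

```text
t: 21.35
position: [506.0, 177.8, 36.9]
orientation: [0.666, 0.746, -0.001, 0.001]
wrist_force: [0.4, -5.9, 1.8]
width: 27.0
grasp_force: 59.6
```

```bash
python3 -c "
from h import *
st()"
```

```text
t 21.35 C [ -0.6 103.8  36.9] yaw 96.5 tilt [-0.001  0.001] F [ 0.4 -5.9  1.8] w 27.0 g 59.6 j [-0.26  0.69 -0.27  2.16  0.52  0.36 -0.85]
```

Request:
carry_out([
  {"x":-3,"y":0,"z":1.5,"wx":0,"wy":0,"wz":0,"hand":-1},
  {"x":0,"y":0,"z":0,"wx":0,"wy":0,"wz":0,"hand":0},
  {"x":0,"y":0,"z":0,"wx":0,"wy":0,"wz":0,"hand":0},
  {"x":0,"y":0,"z":0,"wx":0,"wy":0,"wz":0,"hand":0},
  {"x":0,"y":0,"z":-10,"wx":0,"wy":0,"wz":0,"hand":0},
  {"x":0,"y":0,"z":-30,"wx":0,"wy":0,"wz":0,"hand":0},
  {"x":0,"y":0,"z":-40,"wx":0,"wy":0,"wz":0,"hand":0},
  {"x":0,"y":0,"z":-20,"wx":0,"wy":0,"wz":0,"hand":0.2},
  {"x":-40,"y":0,"z":0,"wx":0,"wy":0,"wz":0,"hand":0.2},
  {"x":-40,"y":0,"z":0,"wx":0,"wy":0,"wz":0,"hand":0.2},
  {"x":-40,"y":0,"z":0,"wx":0,"wy":0,"wz":0,"hand":0.2},
  {"x":-14,"y":0,"z":0,"wx":0,"wy":0,"wz":0,"hand":0.2},
])

```text
t: 22.55
position: [521.7, 39.7, 135.8]
orientation: [0.667, 0.745, -0.001, 0.001]
wrist_force: [-0.6, -0.1, -0.6]
width: 51.2
grasp_force: 0.0
```

Request:
carry_out([
  {"x":0,"y":0,"z":0,"wx":0,"wy":0,"wz":0,"hand":0.3},
  {"x":0,"y":0,"z":0,"wx":0,"wy":0,"wz":0,"hand":0.3},
])

```text
t: 22.75
position: [522.0, 45.1, 135.7]
orientation: [0.665, 0.747, 0.001, -0.0]
wrist_force: [-0.3, 0.6, 0.3]
width: 55.5
grasp_force: 0.0
```

Run:
```python
from h import *
st()
s=snap('side'); h=cv2.cvtColor(s['image'],40); 
m=cv2.inRange(h,(12,110,110),(32,255,255))[195:240,285:310]
n,l,q,c=cv2.connectedComponentsWithStats(m)
for i in range(1,n): u=c[i]+[285,195]; print(q[i,4],u,C(onz(s,*u,46)))
print(proj(s,T(P,(-17,-32,46))))
```

```text
t 22.75 C [ -0.5 -29.9 135.7] yaw 96.6 tilt [ 0.001 -0.   ] F [-0.3  0.6  0.3] w 55.5 g 0.0 j [ 0.12  0.53 -0.44  2.13  0.41  0.57 -0.51]
2 [297.  218.5] [-16.  -32.3  46. ]
[296.60995288 218.4931235 ]
```

Request:
carry_out([
  {"x":-2.5,"y":-1,"z":40,"wx":0,"wy":0,"wz":0,"hand":0.3},
  {"x":0,"y":0,"z":40,"wx":0,"wy":0,"wz":0,"hand":0.3},
  {"x":0,"y":0,"z":28,"wx":0,"wy":0,"wz":0,"hand":0.3},
  {"x":0,"y":0,"z":0,"wx":0,"wy":0,"wz":0,"hand":0.3},
  {"x":0,"y":0,"z":0,"wx":0,"wy":0,"wz":0,"hand":-1},
  {"x":0,"y":0,"z":0,"wx":0,"wy":0,"wz":0,"hand":-1},
  {"x":0,"y":0,"z":0,"wx":0,"wy":0,"wz":0,"hand":-1},
  {"x":0,"y":0,"z":0,"wx":0,"wy":0,"wz":0,"hand":-1},
  {"x":0,"y":0,"z":0,"wx":0,"wy":0,"wz":0,"hand":-1},
  {"x":0,"y":0,"z":0,"wx":0,"wy":0,"wz":0,"hand":-1},
])

```text
t: 23.8
position: [522.2, 42.3, 28.8]
orientation: [0.665, 0.747, 0.002, 0.001]
wrist_force: [-0.6, 3.5, 8.7]
width: 22.9
grasp_force: 61.4
```

```bash
python3 -c "
from h import *
st()"
```

```text
t 23.8 C [ -0.6 -32.7  28.8] yaw 96.7 tilt [0.002 0.001] F [-0.6  3.5  8.7] w 22.9 g 61.4 j [-0.01  0.7  -0.27  2.19  0.57  0.32 -0.65]
```

Request:
carry_out([
  {"x":5,"y":0,"z":0,"wx":0,"wy":0,"wz":0,"hand":-1},
  {"x":5,"y":0,"z":0,"wx":0,"wy":0,"wz":0,"hand":-1},
  {"x":5,"y":0,"z":0,"wx":0,"wy":0,"wz":0,"hand":-1},
  {"x":5,"y":0,"z":0,"wx":0,"wy":0,"wz":0,"hand":-1},
  {"x":5,"y":0,"z":0,"wx":0,"wy":0,"wz":0,"hand":-1},
  {"x":3,"y":0,"z":0,"wx":0,"wy":0,"wz":0,"hand":-1},
  {"x":2,"y":0,"z":0,"wx":0,"wy":0,"wz":0,"hand":-1},
  {"x":0,"y":0,"z":0,"wx":0,"wy":0,"wz":0,"hand":-1},
  {"x":0,"y":0,"z":0,"wx":0,"wy":0,"wz":0,"hand":-1},
])

```text
t: 24.7
position: [518.7, 71.5, 28.8]
orientation: [0.665, 0.747, 0.001, 0.001]
wrist_force: [-0.1, 0.5, 9.1]
width: 23.3
grasp_force: 61.2
```

```bash
python3 -c "
from h import *
st()"
```

```text
t 24.7 C [-0.6 -3.2 28.8] yaw 96.6 tilt [0.001 0.001] F [-0.1  0.5  9.1] w 23.3 g 61.2 j [-0.07  0.7  -0.26  2.19  0.56  0.31 -0.69]
```

Request:
carry_out([
  {"x":1.5,"y":0,"z":0,"wx":0,"wy":0,"wz":0,"hand":-1},
  {"x":1.5,"y":0,"z":0,"wx":0,"wy":0,"wz":0,"hand":-1},
  {"x":0,"y":0,"z":0,"wx":0,"wy":0,"wz":0,"hand":-1},
])

```text
t: 25.0
position: [518.4, 73.6, 28.8]
orientation: [0.665, 0.747, 0.001, 0.001]
wrist_force: [0.8, -1.1, 9.4]
width: 23.5
grasp_force: 61.2
```

```bash
python3 -c "
from h import *
st()"
```

```text
t 25.0 C [-0.6 -1.1 28.8] yaw 96.6 tilt [0.001 0.001] F [ 0.8 -1.1  9.4] w 23.5 g 61.2 j [-0.07  0.7  -0.26  2.19  0.56  0.31 -0.69]
```

```bash
cat > b.py <<'E'
from h import *
st()
for n in('side','top'):
    s=snap(n); h=cv2.cvtColor(s['image'],40); k=(255,150,340,240) if n=='side' else (250,200,345,250)
    for nm,m,z in(('blue',cv2.inRange(h,(100,110,50),(125,255,255)),56),('brass',cv2.inRange(h,(12,110,100),(32,255,255)),46)):
        q=np.argwhere(m[k[1]:k[3],k[0]:k[2]])[:,::-1]+[k[0],k[1]]
        if len(q): u=q.mean(0); print(n,nm,len(q),u.round(1),C(onz(s,*u,z)))
    w=(280,190,325,235) if n=='side' else (290,205,350,245)
    crop(s,*w,6,n+'b.png')
a=cv2.imread('pics/sideb.png');b=cv2.imread('pics/topb.png');o=np.zeros((520,640,3),np.uint8);o[:a.shape[0],:a.shape[1]]=a;o[280:280+b.shape[0],:b.shape[1]]=b
cv2.imwrite('pics/b.png',o)
E
python3 b.py
```

```text
t 25.0 C [-0.6 -1.1 28.8] yaw 96.6 tilt [0.001 0.001] F [ 0.8 -1.1  9.4] w 23.5 g 61.2 j [-0.07  0.7  -0.26  2.19  0.56  0.31 -0.69]
side blue 1 [297. 202.] [-1.8 22.3 56. ]
side brass 1 [297. 218.] [-15.5 -30.4  46. ]
```

Request:
carry_out([
  {"x":0,"y":0,"z":0,"wx":0,"wy":0,"wz":0,"hand":0.4},
  {"x":0,"y":0,"z":0,"wx":0,"wy":0,"wz":0,"hand":0.4},
  {"x":0,"y":0,"z":0,"wx":0,"wy":0,"wz":0,"hand":0.4},
  {"x":-11,"y":0,"z":0,"wx":0,"wy":0,"wz":0,"hand":0.4},
  {"x":-11,"y":0,"z":0,"wx":0,"wy":0,"wz":0,"hand":0.4},
  {"x":-10,"y":0,"z":0,"wx":0,"wy":0,"wz":0,"hand":0.4},
  {"x":0,"y":0,"z":0,"wx":0,"wy":0,"wz":0,"hand":0.4},
  {"x":0,"y":0,"z":0,"wx":0,"wy":0,"wz":0,"hand":0.4},
])

```text
t: 25.9
position: [521.0, 41.9, 27.2]
orientation: [0.666, 0.746, 0.0, -0.0]
wrist_force: [-1.0, 0.0, 0.5]
width: 60.0
grasp_force: 0.0
```

```bash
python3 b.py
```

```text
t 25.9 C [ -1.8 -32.9  27.2] yaw 96.6 tilt [ 0. -0.] F [-1.   0.   0.5] w 60.0 g 0.0 j [-0.01  0.7  -0.26  2.19  0.57  0.31 -0.65]
side brass 1 [297. 218.] [-15.5 -30.4  46. ]
```

Request:
carry_out([
  {"x":0,"y":0,"z":0,"wx":0,"wy":0,"wz":0,"hand":-1},
  {"x":0,"y":0,"z":0,"wx":0,"wy":0,"wz":0,"hand":-1},
  {"x":0,"y":0,"z":0,"wx":0,"wy":0,"wz":0,"hand":-1},
  {"x":0,"y":0,"z":0,"wx":0,"wy":0,"wz":0,"hand":-1},
  {"x":0,"y":0,"z":0,"wx":0,"wy":0,"wz":0,"hand":-1},
  {"x":0,"y":0,"z":0,"wx":0,"wy":0,"wz":0,"hand":-1},
])

```text
t: 26.6
position: [522.0, 43.1, 27.5]
orientation: [0.665, 0.747, 0.001, 0.0]
wrist_force: [4.4, 2.7, 3.8]
width: 23.4
grasp_force: 59.9
```

```bash
python3 -c "
from h import *
st()"
```

```text
t 26.6 C [ -0.7 -31.9  27.5] yaw 96.7 tilt [0.001 0.   ] F [4.4 2.7 3.8] w 23.4 g 59.9 j [-0.01  0.7  -0.26  2.19  0.57  0.31 -0.65]
```

Request:
carry_out([
  {"x":5,"y":0,"z":0,"wx":0,"wy":0,"wz":0,"hand":-1},
  {"x":5,"y":0,"z":0,"wx":0,"wy":0,"wz":0,"hand":-1},
  {"x":5,"y":0,"z":0,"wx":0,"wy":0,"wz":0,"hand":-1},
  {"x":5,"y":0,"z":0,"wx":0,"wy":0,"wz":0,"hand":-1},
  {"x":5,"y":0,"z":0,"wx":0,"wy":0,"wz":0,"hand":-1},
  {"x":3,"y":0,"z":0,"wx":0,"wy":0,"wz":0,"hand":-1},
  {"x":2,"y":0,"z":0,"wx":0,"wy":0,"wz":0,"hand":-1},
  {"x":2,"y":0,"z":0,"wx":0,"wy":0,"wz":0,"hand":-1},
  {"x":1,"y":0,"z":0,"wx":0,"wy":0,"wz":0,"hand":-1},
  {"x":0,"y":0,"z":0,"wx":0,"wy":0,"wz":0,"hand":-1},
  {"x":0,"y":0,"z":0,"wx":0,"wy":0,"wz":0,"hand":-1},
])

```text
t: 27.7
position: [518.3, 73.3, 27.5]
orientation: [0.666, 0.746, -0.0, 0.001]
wrist_force: [6.6, -6.8, 4.3]
width: 23.4
grasp_force: 59.8
```

```bash
python3 b.py
```

```text
t 27.7 C [-0.8 -1.4 27.5] yaw 96.5 tilt [-0.     0.001] F [ 6.6 -6.8  4.3] w 23.4 g 59.8 j [-0.08  0.7  -0.25  2.19  0.56  0.31 -0.7 ]
side brass 1 [297. 218.] [-15.5 -30.4  46. ]
```

Locked at 0.06. Regripping for the third hole.

Request:
carry_out([
  {"x":-1,"y":0,"z":0,"wx":0,"wy":0,"wz":0,"hand":0.4},
  {"x":0,"y":0,"z":0,"wx":0,"wy":0,"wz":0,"hand":0.4},
  {"x":0,"y":0,"z":0,"wx":0,"wy":0,"wz":0,"hand":0.4},
  {"x":-11,"y":0,"z":0,"wx":0,"wy":0,"wz":0,"hand":0.4},
  {"x":-11,"y":0,"z":0,"wx":0,"wy":0,"wz":0,"hand":0.4},
  {"x":-10,"y":0,"z":0,"wx":0,"wy":0,"wz":0,"hand":0.4},
  {"x":0,"y":0,"z":0,"wx":0,"wy":0,"wz":0,"hand":0.4},
  {"x":0,"y":0,"z":0,"wx":0,"wy":0,"wz":0,"hand":0.4},
])

```text
t: 28.6
position: [521.0, 41.8, 27.2]
orientation: [0.666, 0.746, 0.0, -0.0]
wrist_force: [-0.3, 0.4, 0.6]
width: 60.0
grasp_force: 0.0
```

Request:
carry_out([
  {"x":0,"y":0,"z":0,"wx":0,"wy":0,"wz":0,"hand":-1},
  {"x":0,"y":0,"z":0,"wx":0,"wy":0,"wz":0,"hand":-1},
  {"x":0,"y":0,"z":0,"wx":0,"wy":0,"wz":0,"hand":-1},
  {"x":0,"y":0,"z":0,"wx":0,"wy":0,"wz":0,"hand":-1},
  {"x":0,"y":0,"z":0,"wx":0,"wy":0,"wz":0,"hand":-1},
  {"x":0,"y":0,"z":0,"wx":0,"wy":0,"wz":0,"hand":-1},
])

```text
t: 29.2
position: [521.9, 43.2, 27.5]
orientation: [0.665, 0.747, 0.001, 0.0]
wrist_force: [3.4, 2.5, 3.6]
width: 23.4
grasp_force: 59.9
```

```bash
python3 -c "
from h import *
st()"
```

```text
t 29.2 C [ -0.8 -31.7  27.5] yaw 96.7 tilt [0.001 0.   ] F [3.4 2.5 3.6] w 23.4 g 59.9 j [-0.01  0.7  -0.26  2.19  0.57  0.31 -0.65]
```

Request:
carry_out([
  {"x":5,"y":0,"z":0,"wx":0,"wy":0,"wz":0,"hand":-1},
  {"x":5,"y":0,"z":0,"wx":0,"wy":0,"wz":0,"hand":-1},
  {"x":5,"y":0,"z":0,"wx":0,"wy":0,"wz":0,"hand":-1},
  {"x":5,"y":0,"z":0,"wx":0,"wy":0,"wz":0,"hand":-1},
  {"x":5,"y":0,"z":0,"wx":0,"wy":0,"wz":0,"hand":-1},
  {"x":3,"y":0,"z":0,"wx":0,"wy":0,"wz":0,"hand":-1},
  {"x":2,"y":0,"z":0,"wx":0,"wy":0,"wz":0,"hand":-1},
  {"x":2,"y":0,"z":0,"wx":0,"wy":0,"wz":0,"hand":-1},
  {"x":1,"y":0,"z":0,"wx":0,"wy":0,"wz":0,"hand":-1},
  {"x":0,"y":0,"z":0,"wx":0,"wy":0,"wz":0,"hand":-1},
  {"x":0,"y":0,"z":0,"wx":0,"wy":0,"wz":0,"hand":-1},
])

```text
t: 30.3
position: [518.3, 73.3, 27.6]
orientation: [0.666, 0.746, -0.0, 0.001]
wrist_force: [6.8, -6.6, 5.4]
width: 23.3
grasp_force: 59.9
```

```bash
python3 b.py
```

```text
t 30.3 C [-0.8 -1.4 27.6] yaw 96.6 tilt [-0.     0.001] F [ 6.8 -6.6  5.4] w 23.3 g 59.9 j [-0.08  0.7  -0.25  2.19  0.56  0.31 -0.7 ]
side blue 2 [288.5 196.5] [-19.6  51.4  56. ]
side brass 1 [297. 218.] [-15.5 -30.4  46. ]
top blue 17 [282.7 229.4] [-3.5 79.5 56. ]
```

Request:
carry_out([
  {"x":-1,"y":0,"z":0,"wx":0,"wy":0,"wz":0,"hand":0.3},
  {"x":0,"y":0,"z":0,"wx":0,"wy":0,"wz":0,"hand":0.3},
  {"x":0,"y":0,"z":0,"wx":0,"wy":0,"wz":0,"hand":0.3},
  {"x":0,"y":0,"z":-30,"wx":0,"wy":0,"wz":0,"hand":0.3},
  {"x":0,"y":0,"z":-40,"wx":0,"wy":0,"wz":0,"hand":0.3},
  {"x":0,"y":0,"z":-40,"wx":0,"wy":0,"wz":0,"hand":0.3},
  {"x":0,"y":0,"z":-40,"wx":0,"wy":0,"wz":0,"hand":0},
  {"x":-40,"y":0,"z":-40,"wx":0,"wy":0,"wz":0,"hand":0},
  {"x":-40,"y":0,"z":-28,"wx":0,"wy":0,"wz":0,"hand":0},
  {"x":-40,"y":0,"z":0,"wx":0,"wy":0,"wz":0,"hand":-0.35},
  {"x":0,"y":0,"z":0,"wx":0,"wy":0,"wz":0,"hand":-0.35},
])

```text
t: 31.5
position: [530.4, -46.3, 240.8]
orientation: [0.668, 0.744, -0.001, 0.001]
wrist_force: [0.6, 0.0, 0.3]
width: 27.8
grasp_force: 0.0
```

```bash
python3 b.py; python3 v.py m1.png
```

```text
t 31.5 C [  -2.9 -121.6  240.8] yaw 96.2 tilt [-0.001  0.001] F [0.6 0.  0.3] w 27.8 g 0.0 j [ 0.37  0.4  -0.53  2.01  0.28  0.81 -0.21]
side blue 2 [290.5 189. ] [-6.3 81.5 56. ]
side brass 1 [297. 218.] [-15.5 -30.4  46. ]
top blue 24 [282.8 228.9] [-2.1 79.1 56. ]
top brass 1 [325. 229.] [-15.3 -30.9  46. ]
t 31.6 C [  -2.8 -116.4  240.2] yaw 96.5 tilt [-0. -0.] F [0.  0.8 0.2] w 27.5 g 0.0 j [ 0.37  0.4  -0.54  2.01  0.28  0.81 -0.22]
side red 42 [290.26190476 183.42857143] [  1. 115.  48.]
top red 71 [273.22535211 229.43661972] [-1.000e-01  1.049e+02  4.800e+01]
```

View pics/m1.png

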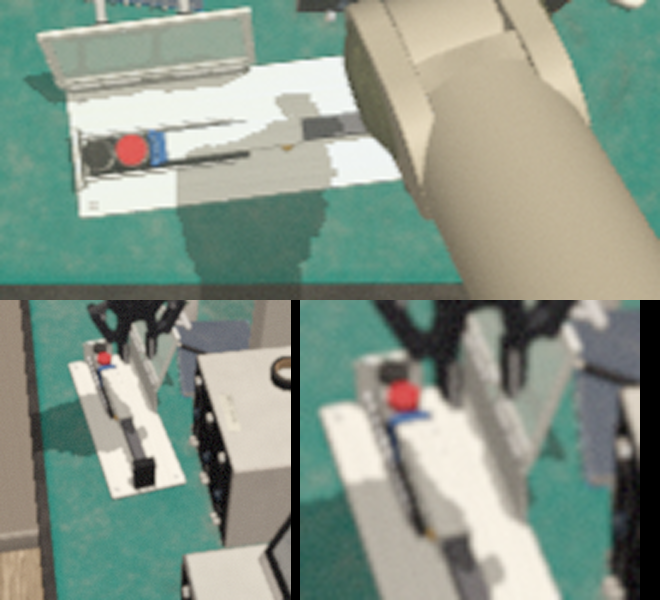

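The row is black then red, with the blue stop against it, and the button is out at (287,148). Going back to the cover handle.

Request:
carry_out([
  {"x":37,"y":0,"z":0,"wx":0,"wy":0,"wz":0,"hand":-0.35},
  {"x":37,"y":0,"z":0,"wx":0,"wy":0,"wz":0,"hand":-0.35},
  {"x":37,"y":0,"z":0,"wx":0,"wy":0,"wz":0,"hand":-0.35},
  {"x":37,"y":10,"z":0,"wx":0,"wy":0,"wz":0,"hand":-0.35},
  {"x":36,"y":27,"z":0,"wx":0,"wy":0,"wz":0,"hand":-0.35},
  {"x":0,"y":30,"z":0,"wx":0,"wy":0,"wz":0,"hand":-0.35},
  {"x":0,"y":30,"z":0,"wx":0,"wy":0,"wz":0,"hand":-0.35},
  {"x":0,"y":30,"z":0,"wx":0,"wy":0,"wz":0,"hand":-0.35},
  {"x":0,"y":0,"z":0,"wx":0,"wy":0,"wz":0,"hand":-0.35},
  {"x":0,"y":0,"z":0,"wx":0,"wy":0,"wz":0,"hand":-0.35},
])

```text
t: 32.7
position: [634.5, 158.9, 239.5]
orientation: [0.664, 0.748, -0.001, -0.001]
wrist_force: [-0.2, 0.1, -0.5]
width: 28.0
grasp_force: 0.0
```

```bash
python3 -c "
from h import *
st()"
```

```text
t 32.7 C [124.7  69.9 239.5] yaw 96.8 tilt [-0.001 -0.001] F [-0.2  0.1 -0.5] w 28.0 g 0.0 j [ 0.01  0.55 -0.52  1.74  0.33  0.94 -0.53]
```

Request:
carry_out([
  {"x":-2,"y":0,"z":30,"wx":0,"wy":0,"wz":0,"hand":-0.35},
  {"x":0,"y":0,"z":30,"wx":0,"wy":0,"wz":0,"hand":-0.35},
  {"x":0,"y":0,"z":20,"wx":0,"wy":0,"wz":0,"hand":-0.35},
  {"x":0,"y":0,"z":15,"wx":0,"wy":0,"wz":0,"hand":-0.35},
  {"x":0,"y":0,"z":10,"wx":0,"wy":0,"wz":0,"hand":-0.35},
  {"x":0,"y":0,"z":0,"wx":0,"wy":0,"wz":0,"hand":-0.35},
  {"x":0,"y":0,"z":0,"wx":0,"wy":0,"wz":0,"hand":-0.35},
])

```text
t: 33.4
position: [635.9, 155.4, 136.3]
orientation: [0.665, 0.747, 0.0, 0.0]
wrist_force: [0.1, 0.8, -0.3]
width: 27.3
grasp_force: 0.0
```

Request:
carry_out([
  {"x":0,"y":0,"z":0,"wx":0,"wy":0,"wz":0,"hand":-1},
  {"x":0,"y":0,"z":0,"wx":0,"wy":0,"wz":0,"hand":-1},
  {"x":0,"y":0,"z":0,"wx":0,"wy":0,"wz":0,"hand":-1},
  {"x":0,"y":0,"z":0,"wx":0,"wy":0,"wz":0,"hand":-1},
])

```text
t: 33.8
position: [636.0, 155.2, 136.4]
orientation: [0.665, 0.747, 0.0, 0.0]
wrist_force: [-1.9, -0.0, 6.3]
width: 9.1
grasp_force: 58.7
```

Run:
```python
from h import *
st()
r=106;a0=np.radians(55.2); a1=np.radians(160.7)
p=[np.array([64.5+r*np.cos(a),47.5+r*np.sin(a)]) for a in np.linspace(a0,a1,23)]
print(np.round(p[::4]).tolist()); d=np.diff(p,axis=0)*[1,-1]; print(np.round(d).astype(int).tolist(),p[-1])
```

```text
t 33.8 C [125.8  66.1 136.4] yaw 96.6 tilt [0. 0.] F [-1.9 -0.   6.3] w 9.1 g 58.7 j [-0.03  0.66 -0.46  1.83  0.42  0.75 -0.6 ]
[[125.0, 135.0], [93.0, 150.0], [58.0, 153.0], [24.0, 145.0], [-6.0, 126.0], [-28.0, 99.0]]
[[-7, -5], [-8, -4], [-8, -3], [-8, -3], [-9, -2], [-9, -1], [-9, -1], [-9, 0], [-9, 1], [-9, 2], [-9, 2], [-8, 3], [-8, 4], [-8, 4], [-7, 5], [-7, 6], [-6, 6], [-6, 7], [-5, 7], [-5, 8], [-4, 8], [-3, 8]] [-35.54290087  82.53452563]
```

Request:
carry_out([
  {"x":0,"y":-7,"z":-5,"wx":0,"wy":0,"wz":0,"hand":-1},
  {"x":0,"y":-8,"z":-4,"wx":0,"wy":0,"wz":0,"hand":-1},
  {"x":0,"y":-8,"z":-3,"wx":0,"wy":0,"wz":0,"hand":-1},
  {"x":0,"y":-8,"z":-3,"wx":0,"wy":0,"wz":0,"hand":-1},
  {"x":0,"y":-9,"z":-2,"wx":0,"wy":0,"wz":0,"hand":-1},
  {"x":0,"y":-9,"z":-1,"wx":0,"wy":0,"wz":0,"hand":-1},
  {"x":0,"y":-9,"z":-1,"wx":0,"wy":0,"wz":0,"hand":-1},
  {"x":0,"y":-9,"z":0,"wx":0,"wy":0,"wz":0,"hand":-1},
  {"x":0,"y":0,"z":0,"wx":0,"wy":0,"wz":0,"hand":-1},
  {"x":0,"y":0,"z":0,"wx":0,"wy":0,"wz":0,"hand":-1},
])

```text
t: 34.8
position: [571.4, 147.6, 158.1]
orientation: [0.665, 0.747, 0.002, 0.002]
wrist_force: [-0.4, -4.1, 26.7]
width: 9.0
grasp_force: 65.2
```

```bash
python3 -c "
from h import *
st()"
```

```text
t 34.8 C [ 60.7  66.1 158.1] yaw 96.6 tilt [0.002 0.002] F [-0.4 -4.1 26.7] w 9.0 g 65.2 j [-0.02  0.57 -0.48  1.97  0.4   0.7  -0.63]
```

Request:
carry_out([
  {"x":0,"y":-9,"z":-3,"wx":0,"wy":0,"wz":0,"hand":-1},
  {"x":0,"y":-9,"z":2,"wx":0,"wy":0,"wz":0,"hand":-1},
  {"x":0,"y":-9,"z":2,"wx":0,"wy":0,"wz":0,"hand":-1},
  {"x":0,"y":-8,"z":3,"wx":0,"wy":0,"wz":0,"hand":-1},
  {"x":0,"y":-8,"z":4,"wx":0,"wy":0,"wz":0,"hand":-1},
  {"x":0,"y":-8,"z":4,"wx":0,"wy":0,"wz":0,"hand":-1},
  {"x":0,"y":0,"z":0,"wx":0,"wy":0,"wz":0,"hand":-1},
  {"x":0,"y":0,"z":0,"wx":0,"wy":0,"wz":0,"hand":-1},
])

```text
t: 35.6
position: [516.7, 141.1, 142.3]
orientation: [0.665, 0.747, -0.001, -0.001]
wrist_force: [-5.2, -0.9, 5.5]
width: 8.5
grasp_force: 64.3
```

```bash
python3 -c "
from h import *
st()"
```

```text
t 35.6 C [  5.6  66.1 142.3] yaw 96.7 tilt [-0.001 -0.001] F [-5.2 -0.9  5.5] w 8.5 g 64.3 j [-0.04  0.54 -0.47  2.09  0.42  0.61 -0.69]
```

Request:
carry_out([
  {"x":0,"y":-6,"z":4,"wx":0,"wy":0,"wz":0,"hand":-1},
  {"x":0,"y":-7,"z":6,"wx":0,"wy":0,"wz":0,"hand":-1},
  {"x":0,"y":-6,"z":6,"wx":0,"wy":0,"wz":0,"hand":-1},
  {"x":0,"y":-6,"z":7,"wx":0,"wy":0,"wz":0,"hand":-1},
  {"x":0,"y":-5,"z":7,"wx":0,"wy":0,"wz":0,"hand":-1},
  {"x":0,"y":0,"z":0,"wx":0,"wy":0,"wz":0,"hand":-1},
  {"x":0,"y":0,"z":0,"wx":0,"wy":0,"wz":0,"hand":-1},
])

```text
t: 36.3
position: [485.8, 137.3, 111.6]
orientation: [0.665, 0.747, -0.003, -0.001]
wrist_force: [-6.6, 0.6, -0.6]
width: 8.7
grasp_force: 67.0
```

```bash
python3 -c "
from h import *
st()"
```

```text
t 36.3 C [-25.5  66.  111.6] yaw 96.7 tilt [-0.003 -0.001] F [-6.6  0.6 -0.6] w 8.7 g 67.0 j [-0.09  0.56 -0.43  2.18  0.47  0.5  -0.76]
```

Remaining travel is about 10 in x and 24 down, then I'll press slightly.

Request:
carry_out([
  {"x":0,"y":-5,"z":7,"wx":0,"wy":0,"wz":0,"hand":-1},
  {"x":0,"y":-4,"z":8,"wx":0,"wy":0,"wz":0,"hand":-1},
  {"x":0,"y":-3,"z":7,"wx":0,"wy":0,"wz":0,"hand":-1},
  {"x":0,"y":0,"z":3,"wx":0,"wy":0,"wz":0,"hand":-1},
  {"x":0,"y":0,"z":0,"wx":0,"wy":0,"wz":0,"hand":-1},
  {"x":0,"y":0,"z":0,"wx":0,"wy":0,"wz":0,"hand":-1},
])

```text
t: 36.9
position: [472.9, 135.8, 86.5]
orientation: [0.665, 0.747, -0.003, -0.002]
wrist_force: [-9.7, 1.3, 0.6]
width: 8.9
grasp_force: 69.0
```

```bash
python3 -c "
from h import *
st()"
```

```text
t 36.9 C [-38.5  66.   86.5] yaw 96.7 tilt [-0.003 -0.002] F [-9.7  1.3  0.6] w 8.9 g 69.0 j [-0.13  0.58 -0.38  2.23  0.52  0.42 -0.81]
```

Request:
carry_out([
  {"x":0,"y":1,"z":2,"wx":0,"wy":0,"wz":0,"hand":-1},
  {"x":0,"y":0,"z":2,"wx":0,"wy":0,"wz":0,"hand":-1},
  {"x":0,"y":0,"z":0,"wx":0,"wy":0,"wz":0,"hand":-1},
  {"x":0,"y":0,"z":0,"wx":0,"wy":0,"wz":0,"hand":-1},
])

```text
t: 37.3
position: [471.7, 135.6, 83.0]
orientation: [0.664, 0.747, -0.005, -0.002]
wrist_force: [-18.6, 0.1, 14.2]
width: 9.2
grasp_force: 70.5
```

```bash
python3 -c "
from h import *
st()"
```

```text
t 37.3 C [-39.7  65.9  83. ] yaw 96.7 tilt [-0.005 -0.002] F [-18.6   0.1  14.2] w 9.2 g 70.5 j [-0.13  0.59 -0.37  2.23  0.52  0.42 -0.82]
```

Request:
carry_out([
  {"x":0,"y":-3,"z":2,"wx":0,"wy":0,"wz":0,"hand":-1},
  {"x":0,"y":0,"z":1,"wx":0,"wy":0,"wz":0,"hand":-1},
  {"x":0,"y":0,"z":0,"wx":0,"wy":0,"wz":0,"hand":-1},
])

```text
t: 37.6
position: [471.8, 135.7, 82.5]
orientation: [0.665, 0.747, -0.002, 0.0]
wrist_force: [-16.5, -3.6, 47.4]
width: 8.7
grasp_force: 73.9
```

```bash
python3 -c "
from h import *
st()"
```

```text
t 37.6 C [-39.6  66.   82.5] yaw 96.7 tilt [-0.002  0.   ] F [-16.5  -3.6  47.4] w 8.7 g 73.9 j [-0.14  0.59 -0.36  2.23  0.53  0.4  -0.82]
```

Request:
carry_out([
  {"x":0,"y":-2,"z":-4,"wx":0,"wy":0,"wz":0,"hand":-1},
  {"x":0,"y":0,"z":0,"wx":0,"wy":0,"wz":0,"hand":0},
  {"x":0,"y":0,"z":0,"wx":0,"wy":0,"wz":0,"hand":0},
  {"x":0,"y":0,"z":0,"wx":0,"wy":0,"wz":0,"hand":0},
  {"x":0,"y":0,"z":0,"wx":0,"wy":0,"wz":0,"hand":0},
  {"x":0,"y":0,"z":-20,"wx":0,"wy":0,"wz":0,"hand":0},
  {"x":0,"y":0,"z":-30,"wx":0,"wy":0,"wz":0,"hand":0},
  {"x":0,"y":0,"z":-40,"wx":0,"wy":0,"wz":0,"hand":0},
  {"x":0,"y":0,"z":0,"wx":0,"wy":0,"wz":0,"hand":-1},
  {"x":0,"y":0,"z":0,"wx":0,"wy":0,"wz":0,"hand":-1},
  {"x":0,"y":0,"z":0,"wx":0,"wy":0,"wz":0,"hand":-1},
  {"x":0,"y":0,"z":0,"wx":0,"wy":0,"wz":0,"hand":-1},
])

```text
t: 38.8
position: [472.2, 135.9, 173.5]
orientation: [0.665, 0.747, -0.001, -0.001]
wrist_force: [0.6, 0.3, 0.2]
width: 0.2
grasp_force: 0.0
```

```bash
python3 -c "
from h import *
st()"
```

```text
t 38.8 C [-39.2  66.2 173.5] yaw 96.6 tilt [-0.001 -0.001] F [0.6 0.3 0.2] w 0.2 g 0.0 j [-0.02  0.45 -0.52  2.16  0.38  0.62 -0.68]
```

Closed fingers will tap the handle down to make sure it's shut.

Request:
carry_out([
  {"x":0,"y":1,"z":25,"wx":0,"wy":0,"wz":0,"hand":-1},
  {"x":0,"y":0,"z":25,"wx":0,"wy":0,"wz":0,"hand":-1},
  {"x":0,"y":0,"z":6,"wx":0,"wy":0,"wz":0,"hand":-1},
  {"x":0,"y":0,"z":3,"wx":0,"wy":0,"wz":0,"hand":-1},
  {"x":0,"y":0,"z":3,"wx":0,"wy":0,"wz":0,"hand":-1},
  {"x":0,"y":0,"z":2,"wx":0,"wy":0,"wz":0,"hand":-1},
  {"x":0,"y":0,"z":0,"wx":0,"wy":0,"wz":0,"hand":-1},
  {"x":0,"y":0,"z":0,"wx":0,"wy":0,"wz":0,"hand":-1},
])

```text
t: 39.6
position: [473.7, 136.4, 112.2]
orientation: [0.665, 0.747, 0.0, 0.001]
wrist_force: [-5.2, -1.1, 15.4]
width: 0.0
grasp_force: 7.8
```

Request:
carry_out([
  {"x":0,"y":0,"z":-20,"wx":0,"wy":0,"wz":0,"hand":-1},
  {"x":0,"y":0,"z":-40,"wx":0,"wy":0,"wz":0,"hand":-1},
  {"x":0,"y":0,"z":-40,"wx":0,"wy":0,"wz":0,"hand":-1},
  {"x":-40,"y":-20,"z":-20,"wx":0,"wy":0,"wz":0,"hand":-1},
  {"x":-45,"y":-10,"z":0,"wx":0,"wy":0,"wz":0,"hand":-1},
  {"x":-45,"y":0,"z":0,"wx":0,"wy":0,"wz":0,"hand":-1},
  {"x":-45,"y":0,"z":0,"wx":0,"wy":0,"wz":0,"hand":-1},
  {"x":-45,"y":0,"z":0,"wx":0,"wy":0,"wz":0,"hand":-1},
  {"x":-45,"y":0,"z":0,"wx":0,"wy":0,"wz":0,"hand":-1},
  {"x":-45,"y":0,"z":0,"wx":0,"wy":0,"wz":0,"hand":-1},
  {"x":0,"y":0,"z":0,"wx":0,"wy":0,"wz":0,"hand":-1},
])

```text
t: 40.7
position: [479.9, -181.7, 231.0]
orientation: [0.668, 0.744, -0.001, 0.001]
wrist_force: [-0.1, 0.5, 0.1]
width: 0.5
grasp_force: 0.0
```

```bash
python3 v.py z1.png; python3 b.py
```

```text
t 40.7 C [ -68.9 -250.1  231. ] yaw 96.1 tilt [-0.001  0.001] F [-0.1  0.5  0.1] w 0.5 g 0.0 j [ 0.64  0.39 -0.53  2.06  0.28  0.76  0.05]
side red 0 (0, 0) 0
top red 0 (0, 0) 0
t 40.8 C [ -68.4 -244.6  231.1] yaw 96.5 tilt [0. 0.] F [-0.2  0.6 -0.6] w -0.1 g 0.0 j [ 0.64  0.39 -0.53  2.06  0.28  0.76  0.05]
top brass 1 [325. 229.] [-15.3 -30.9  46. ]
```

View pics/z1.png

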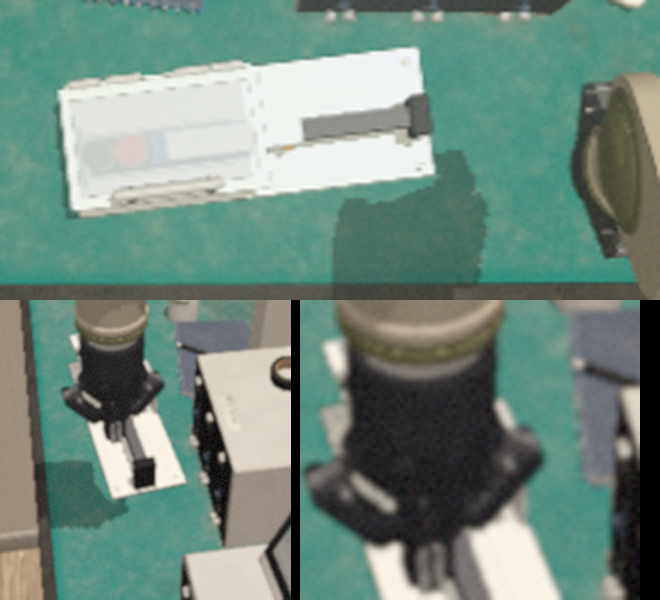

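The cover is shut. Under it, the black and red vials (80–150,150) are in a row with the blue stop up against them, and the button is out at (290,148). Handing in.

```bash
python3 -c "
from bench import robot
print(robot.hand_in())"
```

```text
the job is handed in; nothing more can be done
None
```

I handed the job in: the two vials on the bench stand in a row from the fixed end, the stop is locked in the fourth hole (0.09) against them, the cover is shut, and I did not touch the bottles or the timer.

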